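Sort heat sinks by length into sloping racks

TASK

Sort the five finned heat sinks on the bench by length into the three sloping racks: lay each one flat, fins up, on the floor of a pocket of the rack whose pockets are its length (one long pocket stays empty). Lay them down gently, without dropping or throwing them, and leave everything else on the bench where it is.

Things in the scene. Friction and masses are not known exactly. Their poses are not given: they have to be found in the camera images.
- sink_short_1: loose finned aluminium heat sink, short size: 70 mm long (its x axis), 30 mm wide (y), 32 mm high (z, fins up), about 84 g; starts flat on the bench, fins up; origin at the centre of its underside; grip it across its 30 mm width (the sides are solid to grip)
- sink_short_2: loose finned aluminium heat sink, short size: 70 mm long (its x axis), 30 mm wide (y), 32 mm high (z, fins up), about 84 g; starts flat on the bench, fins up; origin at the centre of its underside; grip it across its 30 mm width (the sides are solid to grip)
- sink_medium_1: loose finned aluminium heat sink, medium size: 95 mm long (its x axis), 30 mm wide (y), 32 mm high (z, fins up), about 114 g; starts flat on the bench, fins up; origin at the centre of its underside; grip it across its 30 mm width (the sides are solid to grip)
- sink_medium_2: loose finned aluminium heat sink, medium size: 95 mm long (its x axis), 30 mm wide (y), 32 mm high (z, fins up), about 114 g; starts flat on the bench, fins up; origin at the centre of its underside; grip it across its 30 mm width (the sides are solid to grip)
- sink_long: loose finned aluminium heat sink, long size: 120 mm long (its x axis), 30 mm wide (y), 32 mm high (z, fins up), about 144 g; starts flat on the bench, fins up; origin at the centre of its underside; grip it across its 30 mm width (the sides are solid to grip)
- rack_short_left (a point): floor centre of the left (+y) pocket of the fixed black rack for short sinks; x axis up its 35 degree slope, away from the robot, y across, z out of the floor. Pocket 78 x 36 mm, inside ribs 4 mm thick, 6 mm high; the right pocket is 60 mm beside it. Deck 146 x 112 mm; its centre 56 mm above the bench. Racks differ only in pocket length. Empty at the start
- rack_short_right (a point): floor centre of the right (-y) pocket of the fixed black rack for short sinks; x axis up its 35 degree slope, away from the robot, y across, z out of the floor. Pocket 78 x 36 mm, inside ribs 4 mm thick, 6 mm high; the left pocket is 60 mm beside it. Deck 146 x 112 mm; its centre 56 mm above the bench. Racks differ only in pocket length. Empty at the start
- rack_medium_left (a point): floor centre of the left (+y) pocket of the fixed black rack for medium sinks; x axis up its 35 degree slope, away from the robot, y across, z out of the floor. Pocket 103 x 36 mm, inside ribs 4 mm thick, 6 mm high; the right pocket is 60 mm beside it. Deck 146 x 112 mm; its centre 56 mm above the bench. Racks differ only in pocket length. Empty at the start
- rack_medium_right (a point): floor centre of the right (-y) pocket of the fixed black rack for medium sinks; x axis up its 35 degree slope, away from the robot, y across, z out of the floor. Pocket 103 x 36 mm, inside ribs 4 mm thick, 6 mm high; the left pocket is 60 mm beside it. Deck 146 x 112 mm; its centre 56 mm above the bench. Racks differ only in pocket length. Empty at the start
- rack_long_left (a point): floor centre of the left (+y) pocket of the fixed black rack for long sinks; x axis up its 35 degree slope, away from the robot, y across, z out of the floor. Pocket 128 x 36 mm, inside ribs 4 mm thick, 6 mm high; the right pocket is 60 mm beside it. Deck 146 x 112 mm; its centre 56 mm above the bench. Racks differ only in pocket length. Empty at the start
- rack_long_right (a point): floor centre of the right (-y) pocket of the fixed black rack for long sinks; x axis up its 35 degree slope, away from the robot, y across, z out of the floor. Pocket 128 x 36 mm, inside ribs 4 mm thick, 6 mm high; the left pocket is 60 mm beside it. Deck 146 x 112 mm; its centre 56 mm above the bench. Racks differ only in pocket length. Empty at the start
- reel: bystander, to be left alone: small upright metal solder reel, 48 mm dia, 42 mm high; origin at the centre of its underside
- adapter: bystander, to be left alone: black rounded power adapter, 58 x 34 x 26 mm high; origin at the centre of its underside
- tip_tin: bystander, to be left alone: open round brass tin, 56 mm dia, 38 mm high; origin at the centre of its underside
- cutters: bystander, to be left alone: side cutters with blue handles lying flat, about 115 x 55 x 16 mm high, origin near the pivot, jaws towards +x
- flux_bottle: bystander, to be left alone: white upright bottle with black cap, 44 mm dia, 105 mm high (the tallest loose thing); origin at the centre of its underside
- screwdriver: bystander, to be left alone: grey-handled screwdriver lying along its x axis, 150 mm long; origin on the shaft's line
- vial: bystander, to be left alone: small upright amber bottle, 26 mm dia, 55 mm high; origin at the centre of its underside
- paste_tin: bystander, to be left alone: small round steel tin, 32 mm dia, 22 mm high; origin at the centre of its underside
There are look-alikes about, which are no part of the job. What is shaped like the sink_short_2 but blue, green or pink is not meant.

How it is judged (in metres and radians):
At the end, for the whole second after the job is handed in: Each of the five heat sinks is at rest on the floor of a pocket of the rack for its own length: its underside centre within 8 mm along, 7 mm across and 4 mm in height of the pocket floor's centre, its length within 0.12 rad of the pocket's and its underside within 0.08 rad of the floor, fins up (((x of sink_short_1 in the frame of rack_short_left between -0.008 and 0.008 m and y of sink_short_1 in the frame of rack_short_left between -0.007 and 0.007 m and z of sink_short_1 in the frame of rack_short_left between -0.004 and 0.004 m and angle between the x axis of sink_short_1 and the x axis of rack_short_left, either way round below 0.12 rad and angle between the z axis of sink_short_1 and the z axis of rack_short_left, either way round below 0.08 rad) or (x of sink_short_1 in the frame of rack_short_right between -0.008 and 0.008 m and y of sink_short_1 in the frame of rack_short_right between -0.007 and 0.007 m and z of sink_short_1 in the frame of rack_short_right between -0.004 and 0.004 m and angle between the x axis of sink_short_1 and the x axis of rack_short_right, either way round below 0.12 rad and angle between the z axis of sink_short_1 and the z axis of rack_short_right, either way round below 0.08 rad)) and linear speed of each of sink_short_1, sink_short_2, sink_medium_1, sink_medium_2, sink_long below 0.02 m/s and ((x of sink_short_2 in the frame of rack_short_left between -0.008 and 0.008 m and y of sink_short_2 in the frame of rack_short_left between -0.007 and 0.007 m and z of sink_short_2 in the frame of rack_short_left between -0.004 and 0.004 m and angle between the x axis of sink_short_2 and the x axis of rack_short_left, either way round below 0.12 rad and angle between the z axis of sink_short_2 and the z axis of rack_short_left, either way round below 0.08 rad) or (x of sink_short_2 in the frame of rack_short_right between -0.008 and 0.008 m and y of sink_short_2 in the frame of rack_short_right between -0.007 and 0.007 m and z of sink_short_2 in the frame of rack_short_right between -0.004 and 0.004 m and angle between the x axis of sink_short_2 and the x axis of rack_short_right, either way round below 0.12 rad and angle between the z axis of sink_short_2 and the z axis of rack_short_right, either way round below 0.08 rad)) and ((x of sink_medium_1 in the frame of rack_medium_left between -0.008 and 0.008 m and y of sink_medium_1 in the frame of rack_medium_left between -0.007 and 0.007 m and z of sink_medium_1 in the frame of rack_medium_left between -0.004 and 0.004 m and angle between the x axis of sink_medium_1 and the x axis of rack_medium_left, either way round below 0.12 rad and angle between the z axis of sink_medium_1 and the z axis of rack_medium_left, either way round below 0.08 rad) or (x of sink_medium_1 in the frame of rack_medium_right between -0.008 and 0.008 m and y of sink_medium_1 in the frame of rack_medium_right between -0.007 and 0.007 m and z of sink_medium_1 in the frame of rack_medium_right between -0.004 and 0.004 m and angle between the x axis of sink_medium_1 and the x axis of rack_medium_right, either way round below 0.12 rad and angle between the z axis of sink_medium_1 and the z axis of rack_medium_right, either way round below 0.08 rad)) and ((x of sink_medium_2 in the frame of rack_medium_left between -0.008 and 0.008 m and y of sink_medium_2 in the frame of rack_medium_left between -0.007 and 0.007 m and z of sink_medium_2 in the frame of rack_medium_left between -0.004 and 0.004 m and angle between the x axis of sink_medium_2 and the x axis of rack_medium_left, either way round below 0.12 rad and angle between the z axis of sink_medium_2 and the z axis of rack_medium_left, either way round below 0.08 rad) or (x of sink_medium_2 in the frame of rack_medium_right between -0.008 and 0.008 m and y of sink_medium_2 in the frame of rack_medium_right between -0.007 and 0.007 m and z of sink_medium_2 in the frame of rack_medium_right between -0.004 and 0.004 m and angle between the x axis of sink_medium_2 and the x axis of rack_medium_right, either way round below 0.12 rad and angle between the z axis of sink_medium_2 and the z axis of rack_medium_right, either way round below 0.08 rad)) and ((x of sink_long in the frame of rack_long_left between -0.008 and 0.008 m and y of sink_long in the frame of rack_long_left between -0.007 and 0.007 m and z of sink_long in the frame of rack_long_left between -0.004 and 0.004 m and angle between the x axis of sink_long and the x axis of rack_long_left, either way round below 0.12 rad and angle between the z axis of sink_long and the z axis of rack_long_left, either way round below 0.08 rad) or (x of sink_long in the frame of rack_long_right between -0.008 and 0.008 m and y of sink_long in the frame of rack_long_right between -0.007 and 0.007 m and z of sink_long in the frame of rack_long_right between -0.004 and 0.004 m and angle between the x axis of sink_long and the x axis of rack_long_right, either way round below 0.12 rad and angle between the z axis of sink_long and the z axis of rack_long_right, either way round below 0.08 rad))); the robot touches nothing.
It fails at once if a heat sink is dropped or thrown (moves faster than 0.4 m/s out of the fingers) ((contact force between sink_short_1 and the fingers below 0.05 N and linear speed of sink_short_1 above 0.4 m/s) or (contact force between sink_short_2 and the fingers below 0.05 N and linear speed of sink_short_2 above 0.4 m/s) or (contact force between sink_medium_1 and the fingers below 0.05 N and linear speed of sink_medium_1 above 0.4 m/s) or (contact force between sink_medium_2 and the fingers below 0.05 N and linear speed of sink_medium_2 above 0.4 m/s) or (contact force between sink_long and the fingers below 0.05 N and linear speed of sink_long above 0.4 m/s)).
It fails at once if a bystander is moved by more than 20 mm (distance of any of reel, adapter, tip_tin, cutters, flux_bottle, screwdriver, vial, paste_tin from where it was at the start of the episode above 0.02 m).
It also fails if it takes over 72 s, if anything falls off the work surface, if the arm or the gripper's body presses on something with over 40 N, if the wrist force passes 120 N, or if a joint passes its speed limit or range.

ROBOT

A 6-joint arm with a two-finger parallel gripper is mounted at the origin on the work surface. World frame = base frame: x ahead of the robot, y to its left, z up, the work surface at z = 0. Lengths are in m, angles in degrees, forces in N, time in s.
With the tool pointing down it reaches from about 0.25 to 0.725 m from the base axis. Payload 9.7 kg.
Tool frame: the origin (TCP) lies where the fingers leave the gripper's body, on its centre line; the fingertips stand 73 mm ahead of it and the grasp point (between the pads) lies 54 mm ahead of it; y points along the fingers, x is the direction in which the jaws open and shut, and the axes are right-handed (so a half turn about y gives the same grasp; the last joint's range is limited). The gripper opens to 85 mm and grips with 20 to 120 N. Pads are 22 mm wide; open, the fingers measure 114 mm over their backs; the gripper's body (76 mm by 85 mm) begins 54 mm behind the grasp point. The pads swing forward as they close: fully open they stand 13 mm farther back than shut.
Start: joints at [72.422, 4.979, 10.078, 95.1, 0, 90], TCP at [0.166, 0.524, 0.304] pointing down, gripper open.
Joint ranges: [-179.16, 179.16], [-48.56, 103.87], [-65.8, 70.77], [-126.05, 130.52], [-82.76, 87.17], [-180, 180]. Speed limits (degrees/s): [127.2, 127.2, 147.25, 180, 180, 180].

INTERFACE

Orientations are given as [roll, pitch, yaw] about the fixed x, y, z axes, in that order (R = Rz(yaw) Ry(pitch) Rx(roll)).
In Python, from workcell import sensors, imaging, bot, models gives the robot as it stands.
- The arm moves only by the tool arm_command, never from a script. Its argument "rows" is one flat list of numbers, 7 for each row, row after row: the shift along the tool's x, y, z in cm, then the turn, a rotation vector about the tool's x, y, z in degrees, then the gripper's target within -1 to 1 (fully open at 1, half-way at 0, shut at -1). A call has 1 to 12 rows; each row is the pose to reach, as a shift and turn from the pose commanded when the call began, along the tool's axes at that moment; what a row does not reach only later rows make up. A row lasts 1/12 s, in which the tool goes at most 41.7 mm and 7.16 degrees, less where a joint would pass 70% of its speed; a pose out of reach is approached as far as the arm can. A call with a gripper value outside its range is refused whole. The fingers move at their own pace and stop on an object; "force" is the grip in N (left out, the last holds). Time passes only in rows, so rows that repeat a pose let the fingers close. It gives the time, the measured TCP pose, the force and the opening at its end, in the units of the state.
- sensors.get_obs(): the state, without advancing time (a new reading comes with each control period).
- imaging.camera(name): name is "scene" or "side" or "wrist"; returns a dict with "pixels" (480x640x3 uint8, blue, green, red), "z_map" (480x640 float32, m along the optical axis (not along the pixel's ray), 0 where there is no reading), "camera_matrix" (3x3 intrinsics, pixels), "world_from_camera" (4x4, takes a point from camera to world coordinates). Camera axes: x right, y up, looking along -z (the intrinsics and any distortion apply to the point x, -y, -z); pixel columns grow to the right and rows downward; lengths in m; the calibration is good to about 2 mm. A picture is of the moment at which its call begins.
- bot.job_done(): hands the job in, once; it reports no verdict.
Trained networks look in the newest picture that a camera, given by its name, has taken for a name from the list of things; names that differ only in an ending like _2 or _b are one class to them, and where a whole thing is asked for, a point or a joint stands for the part that bears it (a point fixed in the world has none). Each returns a list of dicts, best first, with "conf" (0 to 1); they miss things now and then, are a little off and sometimes report something else, mostly with a low value. They report only what shows in the picture. A call takes as long as a camera call. They do not tell look-alikes from the thing itself.
- models.search_frame(thing, camera): "extent" ([centre column, centre row, width, height] in pixels, round what is visible of it).
- models.spot_point(thing, camera): "location" ([column, row] in pixels: a listed point, or the origin of a listed thing).
The state is a dict: "time": time; "q": joint angles; "qd": joint speeds; "joint_efforts": joint torques, N m; "ee_pos": TCP position; "tcp_rot": TCP orientation; "wrist_force": force on the tool from outside, world axes, zero at the start; "torque": the same for the moment, N m; "opening": finger opening in m.
Only numpy, scipy, OpenCV 4.12 (cv2) and the standard library are available. Lean on these libraries where they do the work, as an engineer would, in place of code of your own. Each camera call takes 0.05 s, during which the arm holds its last target.

## Working session

There is one attempt and no reset: what is moved stays moved. The work goes in short steps, Python scripts to look and compute and a tool call to move; the robot and the scene stay as the last step left them, time stands still between calls to the robot, and variables do not carry over. Pictures are saved under pics/ and viewed, and the job is handed in when it is done.

Besides the shell and the picture viewer there is one more tool, called by a JSON object that holds its "api" and its "payload". arm_command: Moves the arm, as the interface text tells. Its arguments: {"type":"object","properties":{"rows":{"type":"array","items":{"type":"number"}},"force":{"type":"number"}},"required":["rows"]}

```bash
ls; mkdir -p pics
cat > h.py <<'E'
import numpy as np, cv2, pickle
from workcell import sensors, imaging, bot, models
def cap(n):
    d=imaging.camera(n); return d
def pts(d):
    z=d["z_map"]; K=d["camera_matrix"]; T=d["world_from_camera"]
    v,u=np.mgrid[0:z.shape[0],0:z.shape[1]]
    x=(u-K[0,2])/K[0,0]*z; y=(v-K[1,2])/K[1,1]*z
    P=np.stack([x,-y,-z],-1)@T[:3,:3].T+T[:3,3]
    P[z<=0]=np.nan
    return P
E
python3 - <<'E'
from h import *
print(sensors.get_obs())
for n in ["scene","side"]:
    d=cap(n); cv2.imwrite(f"pics/{n}0.png",d["pixels"]); pickle.dump(d,open(f"{n}0.pkl","wb"))
    print(n,d["camera_matrix"],d["world_from_camera"], d.keys())
E
```

```text
pics
{'time': 0.0, 'q': array([ 7.24243827e+01,  5.01030315e+00,  1.00344455e+01,  9.50975324e+01,
       -2.41069943e-04,  9.00009834e+01]), 'qd': array([ 0.03118675,  0.07142673, -0.07183322,  0.08579466,  0.05231012,
        0.01925768]), 'joint_efforts': array([ 2.60786874e-03, -5.20381415e+01,  4.64807653e+01,  1.60698005e-02,
        1.37699608e-04,  1.14660929e-05]), 'ee_pos': array([0.16604425, 0.52420875, 0.30319056]), 'tcp_rot': array([-9.00002423e+01,  7.33900597e-02,  7.24233993e+01]), 'wrist_force': array([-0.17740257,  0.01427533, -0.00655484]), 'torque': array([0.00865915, 0.03189119, 0.01360118]), 'opening': 0.08504787890538486}
scene [[563.63720305   0.         314.00065553]
 [  0.         563.63720305 241.13125808]
 [  0.           0.           1.        ]] [[-0.84087704 -0.34620208  0.41601674  0.99949829]
 [ 0.54073289 -0.50457616  0.6730608   0.75945582]
 [-0.02310292  0.79091531  0.61148936  0.84362622]
 [ 0.          0.          0.          1.        ]] dict_keys(['pixels', 'z_map', 'camera_matrix', 'world_from_camera'])
side [[542.21634885   0.         319.43030545]
 [  0.         542.21634885 235.12371323]
 [  0.           0.           1.        ]] [[-0.99922336  0.01025235 -0.03804691  0.47489532]
 [-0.03660183 -0.59910575  0.79983286  0.89446358]
 [-0.01459395  0.80060427  0.59901572  0.77693274]
 [ 0.          0.          0.          1.        ]] dict_keys(['pixels', 'z_map', 'camera_matrix', 'world_from_camera'])
```

View pics/scene0.png

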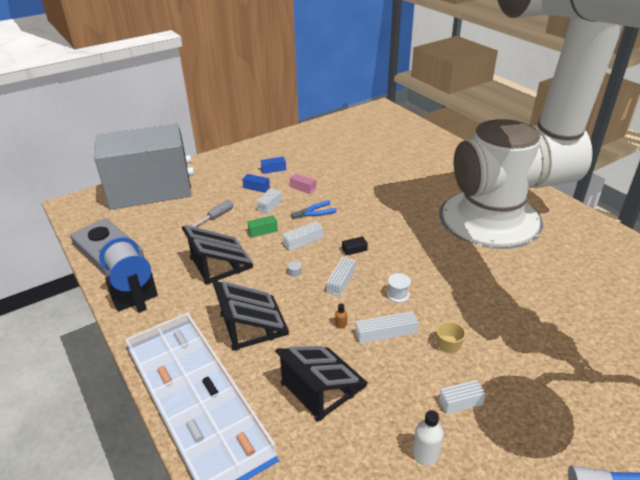

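View pics/side0.png

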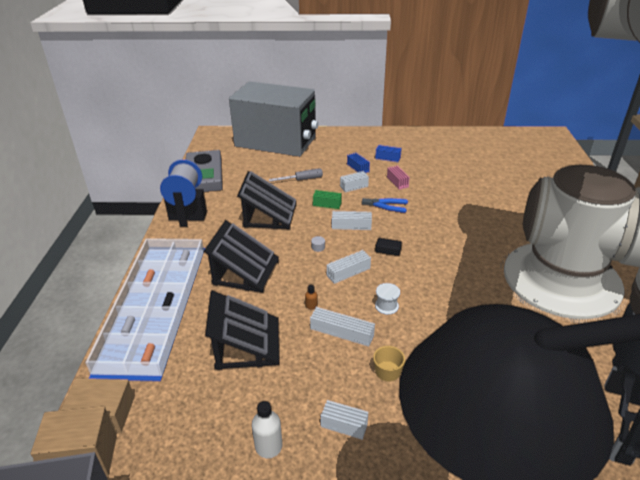

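The five bare-aluminium sinks are in the scene view at about (462,397), (387,327), (341,275), (302,236) and (269,200). The blue, green and pink blocks are look-alikes. The racks are at (218,250), (252,312) and (320,375).

Run:
```python
from h import *
# ortho top view 1mm/px : x 0.2..0.9 , y -0.6..0.7
R=1.6e-3
x0,x1,y0,y1=0.1,0.9,-0.7,0.6
for n in ["scene","side"]:
    d=pickle.load(open(n+"0.pkl","rb")); P=pts(d); c=d["pixels"]
    m=np.isfinite(P[...,2])&(P[...,2]<0.2)&(P[...,2]>-0.02)
    q=P[m]; col=c[m]
    o=np.argsort(q[:,2]); q=q[o]; col=col[o]
    W=int((y1-y0)/R);H=int((x1-x0)/R)
    u=((y1-q[:,1])/R).astype(int); v=((x1-q[:,0])/R).astype(int)
    k=(u>0)&(u<W-1)&(v>0)&(v<H-1)
    im=np.zeros((H,W,3),np.uint8)
    for a in(0,1):
        for b in (0,1): im[v[k]+a,u[k]+b]=col[k]
    cv2.imwrite(f"pics/top_{n}.png",im); print(im.shape)
for n in ["scene","side"]:
    cap(n)
    for t in ["sink_short_1","sink_medium_1","sink_long","rack_short_left","rack_short_right","rack_medium_left","rack_medium_right","rack_long_left","rack_long_right"]:
        r=models.spot_point(t,n)
        print(n,t,[(np.round(a["location"]).astype(int).tolist(),round(float(a["conf"]),2)) for a in r[:4]])
```

```text
(500, 812, 3)
(500, 812, 3)
scene sink_short_1 [([261, 230], 0.94), ([271, 206], 0.9), ([308, 185], 0.84), ([259, 187], 0.72)]
scene sink_medium_1 [([339, 282], 0.74), ([303, 243], 0.7)]
scene sink_long [([387, 331], 0.56)]
scene rack_short_left [([331, 374], 0.59), ([340, 321], 0.56)]
scene rack_short_right [([309, 355], 0.87), ([296, 271], 0.58)]
scene rack_medium_left [([253, 316], 0.78)]
scene rack_medium_right [([249, 295], 0.7)]
scene rack_long_left [([225, 252], 0.66), ([303, 239], 0.3)]
scene rack_long_right [([213, 237], 0.89)]
side sink_short_1 [([353, 184], 0.83), ([359, 169], 0.82), ([327, 201], 0.76), ([398, 179], 0.73)]
side sink_medium_1 [([352, 272], 0.9), ([351, 226], 0.85)]
side sink_long [([246, 338], 0.73), ([342, 333], 0.63), ([251, 245], 0.31)]
side rack_short_left [([244, 337], 0.58)]
side rack_short_right [([245, 311], 0.73)]
side rack_medium_left [([238, 258], 0.69), ([377, 206], 0.43)]
side rack_medium_right [([249, 244], 0.9)]
side rack_long_left [([267, 203], 0.58)]
side rack_long_right [([268, 195], 0.77), ([317, 246], 0.51), ([349, 268], 0.48)]
```

View pics/top_scene.png

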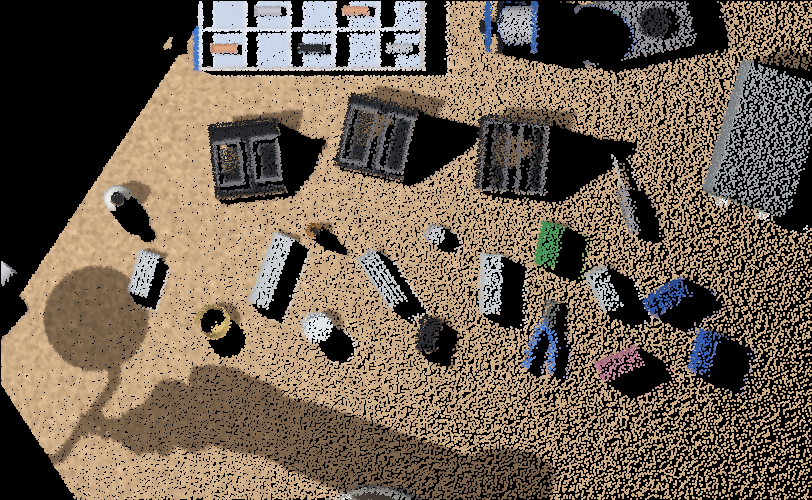

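View pics/top_side.png

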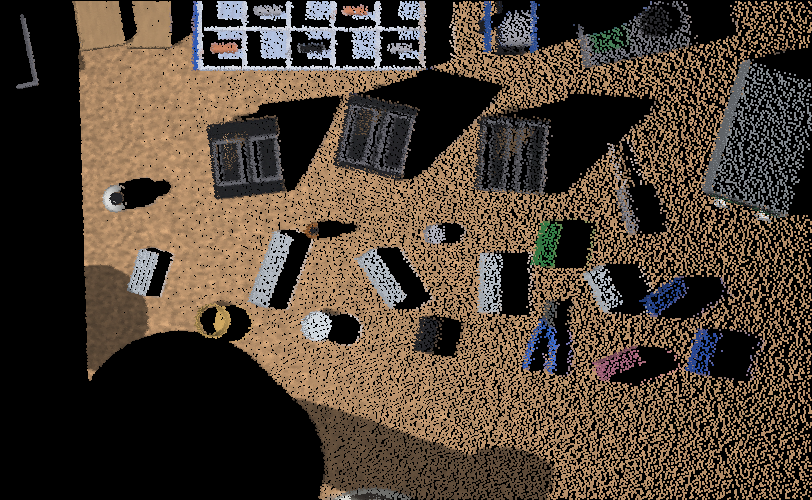

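```bash
cat > fit.py <<'E'
from h import *
from scipy.ndimage import distance_transform_edt
from scipy.optimize import minimize
def rectfit(xy,L,W,init=None):
    # minimise area outside/inside: use robust box: max-coverage via soft edges
    (c,s,a)=cv2.minAreaRect((xy*1000).astype(np.float32))
    return np.array(c)/1000,s,a
def px(u,v,R=1.6e-3): return 0.9-v*R, 0.6-u*R
S={"short1":(150,272,.070),"long":(278,270,.120),"med1":(383,278,.095),"med2":(492,283,.095),"short2":(603,290,.070)}
E
python3 - <<'E'
from fit import *
D={n:pickle.load(open(n+"0.pkl","rb")) for n in ["scene","side"]}
for k,(u,v,L) in S.items():
    x,y=px(u,v)
    for n,d in D.items():
        P=pts(d); c=d["pixels"].astype(int)
        m=(np.hypot(P[...,0]-x,P[...,1]-y)<0.075)&(P[...,2]>0.026)&(P[...,2]<0.04)
        sat=c.max(-1)-c.min(-1)
        m&=sat<45
        lab,N=None,None
        nn,lab=cv2.connectedComponents(cv2.morphologyEx(m.astype(np.uint8),cv2.MORPH_CLOSE,np.ones((3,3))))
        cnt=[(m&(lab==i)).sum() for i in range(1,nn)]
        i=1+int(np.argmax(cnt)); q=P[m&(lab==i)]
        (cx,cy),(w,h),a=cv2.minAreaRect((q[:,:2]*1000).astype(np.float32))
        # longest side direction
        if w<h: a+=90; w,h=h,w
        a=(a+90)%180-90
        print(k,n,len(q),"c",round(cx,1),round(cy,1),"size",round(w,1),round(h,1),"ang",round(a,1),"z95",np.round(np.percentile(q[:,2],[5,50,95])*1000,1))
E
```

```text
short1 scene 538 c 463.5 371.2 size 71.1 33.5 ang -17.1 z95 [26.4 29.7 32.6]
short1 side 679 c 465.7 372.3 size 70.9 32.8 ang -18.0 z95 [26.3 29.7 32.1]
long scene 722 c 468.7 167.7 size 120.4 38.7 ang -19.7 z95 [26.5 29.6 32.7]
long side 772 c 470.0 167.8 size 121.3 34.2 ang -20.9 z95 [26.5 29.5 32.4]
med1 scene 294 c 454.1 -11.0 size 99.1 31.7 ang 34.1 z95 [26.6 29.7 32.6]
med1 side 430 c 456.2 -10.1 size 96.4 34.7 ang 33.7 z95 [26.5 29.4 32.1]
med2 scene 316 c 446.4 -184.4 size 96.8 35.9 ang -1.6 z95 [26.9 29.3 32.4]
med2 side 334 c 447.8 -182.2 size 94.5 39.3 ang -0.8 z95 [26.8 29.3 32.2]
short2 scene 165 c 437.4 -366.8 size 73.4 37.0 ang 30.7 z95 [26.6 29.4 32.6]
short2 side 181 c 439.2 -365.0 size 70.1 38.3 ang 26.6 z95 [26.6 29.  31.8]
```

Run:
```python
from fit import *
d=cap("wrist"); cv2.imwrite("pics/wrist0.png",d["pixels"]); pickle.dump(d,open("wrist0.pkl","wb"))
o=sensors.get_obs()
from scipy.spatial.transform import Rotation as Ro
R=Ro.from_euler('xyz',o["tcp_rot"],degrees=True).as_matrix()
T=np.eye(4);T[:3,:3]=R;T[:3,3]=o["ee_pos"]
print(o["time"],np.round(np.linalg.inv(T)@d["world_from_camera"],4),d["camera_matrix"])
D={n:pickle.load(open(n+"0.pkl","rb")) for n in ["scene","side"]}
for k,(u,v) in {"short":(248,158),"medium":(377,138),"long":(513,155)}.items():
    x,y=px(u,v)
    for n,d in D.items():
        P=pts(d)
        m=(np.hypot(P[...,0]-x,P[...,1]-y)<0.085)&(P[...,2]>0.005)&(P[...,2]<0.12)
        q=P[m]
        best=None; rng=np.random.default_rng(0)
        for _ in range(500):
            a=q[rng.choice(len(q),3,replace=False)]
            nv=np.cross(a[1]-a[0],a[2]-a[0]); 
            if np.linalg.norm(nv)<1e-6: continue
            nv/=np.linalg.norm(nv); nv*=np.sign(nv[2])
            if nv[2]<0.7 or nv[2]>0.92: continue
            c=(abs((q-a[0])@nv)<0.0015).sum()
            if best is None or c>best[0]: best=(c,nv,a[0])
        c,nv,p0=best
        h=(q-p0)@nv
        inl=q[abs(h)<0.0015]; ce=inl.mean(0); _,_,V=np.linalg.svd(inl-ce); nv=V[2]*np.sign(V[2][2])
        h=(q-ce)@nv
        print(k,n,c,len(q),"normal",np.round(nv,3),"slope",round(np.degrees(np.arccos(nv[2])),1),"yaw",round(np.degrees(np.arctan2(-nv[1],-nv[0])),2), np.histogram(h*1000,bins=np.arange(-9,10,1))[0])
        t=q[(abs(h)<0.009)]
        yaw=np.arctan2(-nv[1],-nv[0])
        X=np.array([np.cos(yaw)*nv[2],np.sin(yaw)*nv[2],np.hypot(nv[0],nv[1])]); Y=np.cross(nv,X)
        a=(t@X),(t@Y)
        pl=np.c_[t@X,t@Y]*1000
        (cx,cy),s,an=cv2.minAreaRect(pl.astype(np.float32))
        C=(X*cx+Y*cy)/1000+nv*(ce@nv)
        print("    center",np.round(C,4),np.round(s,1),round(an,1))
```

```text
1.15 [[ 1.000e+00 -9.000e-04 -2.000e-04 -2.000e-04]
 [ 0.000e+00  2.956e-01 -9.553e-01 -6.930e-02]
 [ 9.000e-04  9.553e-01  2.955e-01  7.530e-02]
 [ 0.000e+00  0.000e+00  0.000e+00  1.000e+00]] [[333.37011945   0.         316.27158567]
 [  0.         333.37011945 244.88951238]
 [  0.           0.           1.        ]]
short scene 1489 3811 normal [-0.57  -0.062  0.82 ] slope 35.0 yaw 6.17 [  9  28  42  43  56  57  57 175 587 642 229  86  96 107 168 129  29   2]
    center [0.6454 0.2058 0.0553] [151.4 114.4] 0.3
short side 2032 4039 normal [-0.573 -0.064  0.817] slope 35.2 yaw 6.4 [ 11  30  31  38  33  68 150 459 823 718 388 153 108 131 168 141  69  14]
    center [0.6462 0.2068 0.0545] [114.5 149.2] 90.0
medium scene 1214 2835 normal [-0.557  0.133  0.82 ] slope 35.0 yaw -13.44 [  5  20  25  43  36  43  80 241 492 434 260 142  97 142 152 120  52  10]
    center [ 0.6795 -0.0007  0.0545] [116.  153.2] 89.3
medium side 1322 3198 normal [-0.559  0.133  0.819] slope 35.0 yaw -13.41 [ 12   5  11  20  34  67 138 302 479 456 373 219 130 130 128 129  76  28]
    center [ 6.802e-01 -6.000e-04  5.340e-02] [149.9 115.8] 0.1
long scene 616 2068 normal [-0.576  0.047  0.816] slope 35.3 yaw -4.63 [  7  18  26  24  45  28  52 107 218 264 171 100  99 117 132 100  37   6]
    center [ 0.6512 -0.2197  0.0548] [117.  149.4] 90.0
long side 710 2087 normal [-0.568  0.059  0.821] slope 34.8 yaw -5.9 [  4   8  11  21  30  42  78 147 259 264 195 166 126 107 102  85  64  23]
    center [ 0.6517 -0.2199  0.0539] [148.3 119.4] 1.8
```

View pics/wrist0.png

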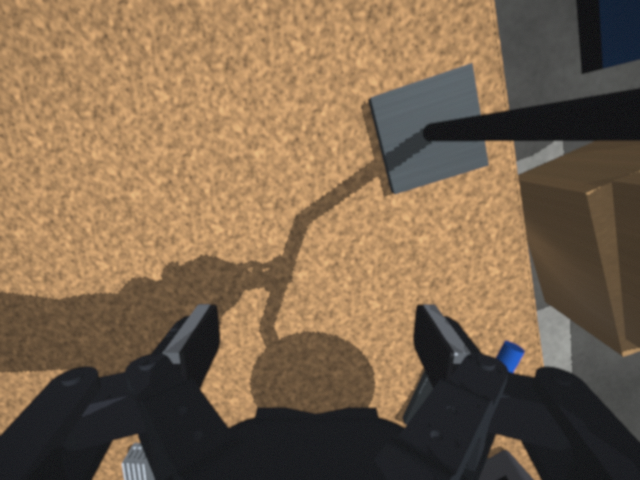

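```bash
cat > plan.py <<'E'
from fit import *
from scipy.spatial.transform import Rotation as Ro
def tcp(o=None):
    o=o or sensors.get_obs()
    T=np.eye(4);T[:3,:3]=Ro.from_euler('xyz',o["tcp_rot"],degrees=True).as_matrix();T[:3,3]=o["ee_pos"];return T
def mk(R,p):
    T=np.eye(4);T[:3,:3]=R;T[:3,3]=p;return T
def sinkR(a):  # a: long axis yaw deg (about +x); tool z points yaw a+180, y down
    a=np.radians(a); z=np.array([-np.cos(a),-np.sin(a),0]); y=np.array([0,0,-1.]); return np.c_[np.cross(y,z),y,z]
def rackR(yaw,sl=35.0):
    a=np.radians(yaw);s=np.radians(sl)
    X=np.array([np.cos(a)*np.cos(s),np.sin(a)*np.cos(s),np.sin(s)]);Y=np.array([-np.sin(a),np.cos(a),0]);return np.c_[X,Y,np.cross(X,Y)]
def toolOnRack(RR): # tool x=+Y, y=-Z, z=-X
    return np.c_[RR[:,1],-RR[:,2],-RR[:,0]]
def delta(T,label=""):
    C=tcp(); D=np.linalg.inv(C)@T
    print(label,"shift cm",np.round(D[:3,3]*100,2).tolist(),"turn",np.round(Ro.from_matrix(D[:3,:3]).as_rotvec(degrees=True),2).tolist())
def st():
    o=sensors.get_obs(); print("t",round(o["time"],2),"q",np.round(o["q"],1),"pos",np.round(o["ee_pos"],4),"rot",np.round(o["tcp_rot"],2),"F",np.round(o["wrist_force"],1),"op",round(o["opening"],4))
EST={"short1":(.4646,.3718,-17.6,.07),"long":(.4694,.1677,-20.3,.12),"med1":(.4552,-.0105,33.9,.095),"med2":(.4471,-.1833,-1.2,.095),"short2":(.4383,-.3659,28.6,.07)}
def look(tag):
    d=cap("wrist"); cv2.imwrite(f"pics/w_{tag}.png",d["pixels"]); pickle.dump(d,open(f"w_{tag}.pkl","wb")); return d
E
python3 - <<'E'
from plan import *
x,y,a,_=EST["short1"]
delta(mk(sinkR(a),[x,y,.20]))
E
```

```text
shift cm [-5.52, 10.39, -33.06] turn [-0.0, 0.02, -0.0]
```

{"api": "arm_command", "payload": {"rows": [-5.5, 10.4, -33.1, 0, 0, 0, 0.4, -5.5, 10.4, -33.1, 0, 0, 0, 0.4, -5.5, 10.4, -33.1, 0, 0, 0, 0.4, -5.5, 10.4, -33.1, 0, 0, 0, 0.4, -5.5, 10.4, -33.1, 0, 0, 0, 0.4, -5.5, 10.4, -33.1, 0, 0, 0, 0.4, -5.5, 10.4, -33.1, 0, 0, 0, 0.4, -5.5, 10.4, -33.1, 0, 0, 0, 0.4, -5.5, 10.4, -33.1, 0, 0, 0, 0.4, -5.5, 10.4, -33.1, 0, 0, 0, 0.4, -5.5, 10.4, -33.1, 0, 0, 0, 0.4], "force": 50}}

```text
time: 2.07
ee_pos: [0.4656, 0.3712, 0.1992]
tcp_rot: [-90.0, 0.1, 72.3]
wrist_force: [-0.0, 0.5, -0.1]
opening: 0.06
```

```bash
cat >> plan.py <<'E'
def wsink(d,x,y,zmin=.026,zmax=.04,r=.08):
    P=pts(d); c=d["pixels"].astype(int)
    m=(np.hypot(P[...,0]-x,P[...,1]-y)<r)&(P[...,2]>zmin)&(P[...,2]<zmax)&((c.max(-1)-c.min(-1))<45)
    nn,lab=cv2.connectedComponents(cv2.morphologyEx(m.astype(np.uint8),cv2.MORPH_CLOSE,np.ones((5,5))))
    i=1+int(np.argmax([(m&(lab==i)).sum() for i in range(1,nn)])); q=P[m&(lab==i)]
    (cx,cy),(w,h),a=cv2.minAreaRect((q[:,:2]*1000).astype(np.float32))
    if w<h: a+=90; w,h=h,w
    a=(a+90)%180-90
    print(len(q),"c",round(cx,1),round(cy,1),"size",round(w,1),round(h,1),"ang",round(a,1),"z",np.round(np.percentile(q[:,2],[5,50,95])*1000,1))
    return cx/1000,cy/1000,a
E
python3 - <<'E'
from plan import *
st(); d=look("s1"); x,y,a,_=EST["short1"]; st()
x,y,a=wsink(d,x,y); delta(mk(sinkR(a),[x,y,.083]))
E
```

```text
t 2.07 q [38.6 10.4  4.6 84.2  0.  56.3] pos [0.4656 0.3712 0.1992] rot [-8.995e+01  5.000e-02  7.230e+01] F [-0.   0.5 -0.1] op 0.06
t 2.12 q [38.6 10.4  4.6 84.2  0.  56.3] pos [0.465  0.3718 0.1999] rot [-8.998e+01  1.000e-02  7.238e+01] F [-0.6  0.4  0.3] op 0.06
348 c 461.0 356.9 size 70.3 2.7 ang -17.3 z [28.6 31.1 32.2]
 shift cm [-1.54, 11.69, -0.08] turn [-0.02, -0.29, -0.01]
```

View pics/w_s1.png

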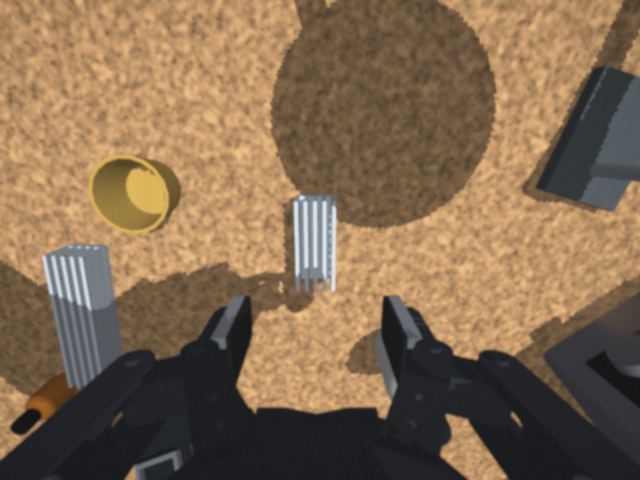

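The sink sits between the open fingers at (315,243). My fit caught only one fin, so I'll join the fins into one region.

```bash
sed -i 's/np.ones((5,5))/np.ones((13,13))/' plan.py
python3 - <<'E'
from plan import *
d=pickle.load(open("w_s1.pkl","rb")); x,y,a,_=EST["short1"]; st()
x,y,a=wsink(d,x,y); wsink(d,x,y,.022);delta(mk(sinkR(a),[x,y,.083]))
E
```

```text
t 2.12 q [38.6 10.4  4.6 84.2  0.  56.3] pos [0.465  0.3718 0.1999] rot [-8.998e+01  1.000e-02  7.238e+01] F [-0.6  0.4  0.3] op 0.06
1623 c 465.2 369.9 size 70.6 30.1 ang -17.1 z [29.8 31.1 32.2]
1705 c 465.2 369.9 size 70.6 30.1 ang -17.1 z [26.8 31.1 32.2]
 shift cm [-0.18, 11.69, -0.08] turn [-0.02, -0.55, -0.01]
```

{"api": "arm_command", "payload": {"rows": [-0.1, 4, -0.1, 0, -0.5, 0, 0.4, -0.1, 8, -0.1, 0, -0.5, 0, 0.4, -0.1, 10.5, -0.1, 0, -0.5, 0, 0.4, -0.1, 11.7, -0.1, 0, -0.5, 0, 0.4, -0.1, 11.7, -0.1, 0, -0.5, 0, 0.4, -0.1, 11.7, -0.1, 0, -0.5, 0, -0.6, -0.1, 11.7, -0.1, 0, -0.5, 0, -0.6, -0.1, 11.7, -0.1, 0, -0.5, 0, -0.6, -0.1, 11.7, -0.1, 0, -0.5, 0, -0.6, -0.1, 11.7, -0.1, 0, -0.5, 0, -0.6, -0.1, 11.7, -0.1, 0, -0.5, 0, -0.6], "force": 50}}

```text
time: 3.03
ee_pos: [0.4666, 0.3717, 0.0857]
tcp_rot: [-90.1, -0.2, 72.9]
wrist_force: [-0.5, 0.6, 7.1]
opening: 0.029
```

```bash
cat > rack.py <<'E'
from plan import *
# initial rack estimates: deck centre (top surface?), yaw
RK={"short":([.6458,.2063,.0549],6.3),"medium":([.6799,-.0006,.054],-13.4),"long":([.6515,-.2198,.0544],-5.3)}
E
python3 - <<'E'
from rack import *
st()
c,yaw=RK["short"]; RR=rackR(yaw); R=toolOnRack(RR)
p=np.array(c)+RR@[0,-.03,0]   # right pocket
delta(mk(R,p+RR@[0.07,0,.2]),"view")
E
```

```text
t 3.03 q [38.5 12.5 -5.7 71.6  0.  55.6] pos [0.4666 0.3717 0.0857] rot [-90.12  -0.22  72.93] F [-0.5  0.6  7.1] op 0.029
view shift cm [-15.51, -17.34, -17.95] turn [-34.35, -22.69, -6.95]
```

{"api": "arm_command", "payload": {"rows": [0, -3, 0, 0, 0, 0, -0.6, 0, -7, 0, 0, 0, 0, -0.6, -3, -10, -4, -8, -5, -1.5, -0.6, -15.5, -17.3, -18, -34.4, -22.7, -7, -0.6, -15.5, -17.3, -18, -34.4, -22.7, -7, -0.6, -15.5, -17.3, -18, -34.4, -22.7, -7, -0.6, -15.5, -17.3, -18, -34.4, -22.7, -7, -0.6, -15.5, -17.3, -18, -34.4, -22.7, -7, -0.6, -15.5, -17.3, -18, -34.4, -22.7, -7, -0.6, -15.5, -17.3, -18, -34.4, -22.7, -7, -0.6, -15.5, -17.3, -18, -34.4, -22.7, -7, -0.6]}}

```text
time: 3.95
ee_pos: [0.5922, 0.1692, 0.257]
tcp_rot: [-124.9, 0.1, 96.2]
wrist_force: [0.2, -0.3, -1.4]
opening: 0.0288
```

Run:
```python
from rack import *
st(); d=look("r1"); st()
c,yaw=RK["short"]; RR=rackR(yaw); R=toolOnRack(RR)
p=np.array(c)+RR@[0,-.03,0]
print(np.round(RR.T@(tcp()[:3,3]-p),4))
```

```text
t 3.95 q [ 18.3 -14.4 -20.2  49.9  -7.   10. ] pos [0.5922 0.1692 0.257 ] rot [-1.2489e+02  6.0000e-02  9.6200e+01] F [ 0.2 -0.3 -1.4] op 0.0288
t 4.0 q [ 18.4 -14.3 -20.2  49.9  -7.   10. ] pos [0.592  0.17   0.2563] rot [-1.2482e+02  8.0000e-02  9.6280e+01] F [-0.4  0.7 -0.7] op 0.029
[ 0.0684 -0.0002  0.1979]
```

View pics/w_r1.png

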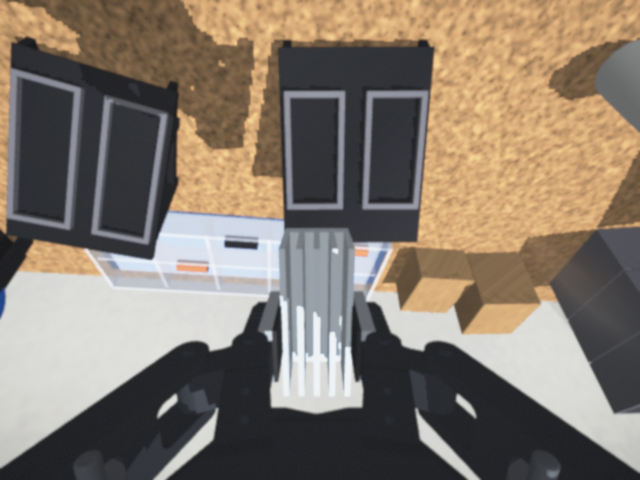

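The short rack is at (357,140), with its right pocket at image (314,150). The held sink is at (317,300). Next I'll measure both in the same frame.

```bash
cat >> rack.py <<'E'
def camray(d,uv,n,h0): # intersect pixel rays with plane n.p=h0
    K=d["camera_matrix"];T=d["world_from_camera"]; uv=np.atleast_2d(uv).astype(float)
    r=np.c_[(uv[:,0]-K[0,2])/K[0,0],-(uv[:,1]-K[1,2])/K[1,1],-np.ones(len(uv))]@T[:3,:3].T
    t=(h0-n@T[:3,3])/(r@n); return T[:3,3]+r*t[:,None]
def pocket(d,name,side,L,tag):
    c,yaw=RK[name]; RR=rackR(yaw); s={"left":1,"right":-1}[side]
    c=np.array(c); p=c+RR@[0,.03*s,0]
    P=pts(d); Q=(P-p)@RR; g=d["pixels"].astype(int).max(-1)
    dark=g<60
    fl=(abs(Q[...,0])<L/2-.008)&(abs(Q[...,1])<.012)&(abs(Q[...,2])<.012)
    h=np.median(Q[...,2][fl]); q=P[fl&(abs(Q[...,2]-h)<.004)]
    ce=q.mean(0); n=np.linalg.svd(q-ce)[2][2]; n*=np.sign(n[2])
    # brightness: ribs
    win=(abs(Q[...,0])<L/2+.014)&(abs(Q[...,1])<.027)&(abs(Q[...,2])<.02)
    a=(np.median(g[fl])); 
    hi=np.percentile(g[win],90); th=(a+hi)/2
    m=(win&(g>th)).astype(np.uint8)
    nn,lab,stt,_=cv2.connectedComponentsWithStats(m); i=1+np.argmax(stt[1:,4]); m=(lab==i)
    v,u=np.nonzero(m)
    W=camray(d,np.c_[u,v],n,n@ce+.006); w=(W-p)@RR*1000
    (cx,cy),sz,an=cv2.minAreaRect(w[:,:2].astype(np.float32))
    an=(an+45)%90-45
    print(tag,name,side,"floor h mm",round(h*1000,2),"slope",round(np.degrees(np.arccos(n[2])),2),"nyaw",round(np.degrees(np.arctan2(-n[1],-n[0])),2),"rib px",len(u),"thr",a,hi,"rect c",round(cx,2),round(cy,2),np.round(sz,1),"ang",round(an,2))
    f=p+RR@[cx/1000,cy/1000,h]
    return f,yaw+an
def held(d,L,T=None):
    T=tcp() if T is None else T
    P=pts(d); q=(P-T[:3,3])@T[:3,:3]; c=d["pixels"].astype(int)
    m=(abs(q[...,0])<.022)&(abs(q[...,2])<L/2+.03)&(q[...,1]>.045)&(q[...,1]<.066)&(c.max(-1)-c.min(-1)<45)&(c.max(-1)>90)
    t=q[m]*1000
    (cx,cy),sz,an=cv2.minAreaRect(t[:,[0,2]].astype(np.float32))
    an=(an+45)%90-45
    print("held n",len(t),"tool xz c",round(cx,2),round(cy,2),np.round(sz,1),"ang",round(an,2),"y pct",np.round(np.percentile(t[:,1],[2,10,50,90]),1),"x",np.round(np.percentile(t[:,0],[.5,99.5]),1),"z",np.round(np.percentile(t[:,2],[.5,99.5]),1))
    return t
E
python3 - <<'E'
from rack import *
d=pickle.load(open("w_r1.pkl","rb"))
print(pocket(d,"short","right",.078,"a")); print(pocket(d,"short","left",.078,"a"))
held(d,.07)
E
```

```text
a short right floor h mm -0.14 slope 35.11 nyaw 6.69 rib px 2059 thr 56.0 155.0 rect c 0.83 -3.03 [86.2 44.6] ang 0.14
(array([0.65017628, 0.17355423, 0.05525799]), 6.44387883245945)
a short left floor h mm -0.07 slope 34.93 nyaw 6.24 rib px 2225 thr 58.0 156.60000000000036 rect c -0.29 -2.19 [103.1  46.3] ang 0.19
(array([0.642551  , 0.23392467, 0.05468029]), 6.490978989005089)
held n 6469 tool xz c -0.28 0.67 [71.1 43.7] ang -0.84 y pct [48.2 53.  54.  60.7] x [-21.4  19.5] z [-33.8  35.9]
```

```bash
cat >> rack.py <<'E'
def heldx(d,L,T=None):
    T=tcp() if T is None else T
    P=pts(d); q=(P-T[:3,3])@T[:3,:3]*1000; c=d["pixels"].astype(int)
    m=(abs(q[...,0])<24)&(q[...,1]>49)&(q[...,1]<58)&(c.max(-1)-c.min(-1)<45)
    for lo,hi in ((-L*500-3,-16),(16,L*500+3)):
        t=q[m&(q[...,2]>lo)&(q[...,2]<hi)]
        for zz in np.linspace(lo,hi,5)[1:-1]:
            s=t[abs(t[:,2]-zz)<4]
            if len(s)>20: print("  z",round(zz),"x range",np.round(np.percentile(s[:,0],[1,99]),1),"mid",round(np.percentile(s[:,0],[1,99]).mean(),2))
    s=q[m&(abs(q[...,0])<10)]; print("  z range",np.round(np.percentile(s[:,2],[.5,99.5]),1),"mid",round(np.percentile(s[:,2],[.5,99.5]).mean(),2),"top y",np.median(s[:,1]))
E
python3 - <<'E'
from rack import *
d=pickle.load(open("w_r1.pkl","rb"))
heldx(d,.07)
f,yaw=pocket(d,"short","right",.078,"a")
RR=rackR(yaw);R=toolOnRack(RR)
print((np.linalg.inv(mk(R,f))@tcp())[:3,3])
E
```

```text
z -32 x range [-15.6  13.7] mid -0.98
  z -27 x range [-15.8  13.9] mid -0.95
  z -22 x range [-15.7  13.8] mid -0.95
  z 22 x range [-15.7  13.8] mid -0.91
  z 27 x range [-15.8  14. ] mid -0.93
  z 32 x range [-15.7  13.9] mid -0.92
  z range [-34.   35.9] mid 0.96 top y 53.86954088137452
a short right floor h mm -0.14 slope 35.11 nyaw 6.69 rib px 2059 thr 56.0 155.0 rect c 0.83 -3.03 [86.2 44.6] ang 0.14
[ 0.00298053 -0.19802541 -0.06761299]
```

```bash
cat >> rack.py <<'E'
B=0.0073
def corr(f,T): # correct wrist angular bias in tool x for world point f seen from tool pose T
    rng=((f-T[:3,3])@T[:3,1])+.069
    return f+T[:3,0]*B*rng
def place(f,yaw,hz,ybot,clear,down=.001,lab="",sl=35.0):
    RR=rackR(yaw,sl);R=toolOnRack(RR)
    T=mk(R,f+RR@[hz-down,0,ybot+clear]); delta(T,lab); return T
E
python3 - <<'E'
from rack import *
d=pickle.load(open("w_r1.pkl","rb"))
f,yaw=pocket(d,"short","right",.078,"a")
f=corr(f,tcp()); print(f)
place(f,yaw,.001,.0859,.015,lab="pre"); place(f,yaw,.001,.0859,.002,lab="low")
E
```

```text
a short right floor h mm -0.14 slope 35.11 nyaw 6.69 rib px 2059 thr 56.0 155.0 rect c 0.83 -3.03 [86.2 44.6] ang 0.14
[0.64996297 0.17549339 0.05525523]
pre shift cm [-0.09, 9.73, 6.73] turn [-0.18, -0.09, -0.16]
low shift cm [-0.08, 11.03, 6.73] turn [-0.18, -0.09, -0.16]
```

{"api": "arm_command", "payload": {"rows": [-0.1, 4, 3.4, -0.2, -0.1, -0.2, -0.6, -0.1, 7, 6.7, -0.2, -0.1, -0.2, -0.6, -0.1, 9.7, 6.7, -0.2, -0.1, -0.2, -0.6, -0.1, 9.7, 6.7, -0.2, -0.1, -0.2, -0.6, -0.1, 9.7, 6.7, -0.2, -0.1, -0.2, -0.6, -0.1, 9.7, 6.7, -0.2, -0.1, -0.2, -0.6]}}

```text
time: 4.5
ee_pos: [0.5935, 0.1697, 0.1402]
tcp_rot: [-125.2, -0.0, 96.6]
wrist_force: [0.6, 0.1, -0.3]
opening: 0.029
```

Run:
```python
from rack import *
st(); d=look("r1b"); st()
heldx(d,.07)
c,yaw=RK["short"]; yaw=6.44
f=np.array([0.64996297,0.17549339,0.05525523])
print(np.round(rackR(yaw).T@(tcp()[:3,3]-f),4))
place(f,yaw,.001,.0859,.002,lab="low")
```

```text
t 4.5 q [ 18.2 -11.8 -31.3  36.   -6.7   9.6] pos [0.5935 0.1697 0.1402] rot [-1.2515e+02 -1.0000e-02  9.6570e+01] F [ 0.6  0.1 -0.3] op 0.029
t 4.55 q [ 18.2 -11.9 -31.2  36.   -6.7   9.6] pos [0.594  0.1696 0.1413] rot [-1.2527e+02 -3.0000e-02  9.6560e+01] F [ 0.1  0.3 -0.2] op 0.029
  z -32 x range [-14.6  14.7] mid 0.05
  z -27 x range [-14.9  15. ] mid 0.07
  z -22 x range [-14.8  14.8] mid 0.0
  z 22 x range [-14.8  14.8] mid -0.02
  z 27 x range [-14.9  14.9] mid 0.01
  z 32 x range [-14.9  14.7] mid -0.06
  z range [-32.3 118.5] mid 43.11 top y 55.139608626177356
[0.0032 0.0004 0.1028]
low shift cm [-0.04, 1.49, 0.33] turn [0.27, 0.07, 0.09]
```

View pics/w_r1b.png

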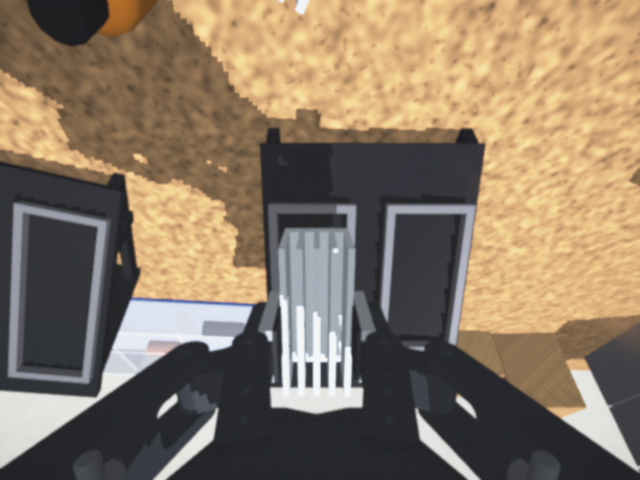

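```bash
cat > rel.py <<'E'
from rack import *
import sys
def ctool(d):
    z=d["z_map"];K=d["camera_matrix"]
    v,u=np.mgrid[0:480,0:640]
    P=np.stack([(u-K[0,2])/K[0,0]*z,-(v-K[1,2])/K[1,1]*z,-z],-1)
    M=np.array([[1,0,0],[0,.2955,-.9553],[0,.9553,.2955]])
    q=P@M.T+np.array([0,-.0693,.0753]); q[z<=0]=np.nan
    return q*1000
def sinkrel(d,L):
    q=ctool(d); c=d["pixels"].astype(int); sat=c.max(-1)-c.min(-1)
    m=(abs(q[...,0])<20)&(q[...,1]>49)&(q[...,1]<60)&(sat<45)
    s=q[m&(abs(q[...,2])>14)&(abs(q[...,2])<L*500-4)]
    xr=np.percentile(s[:,0],[1,99]); s2=q[m&(abs(q[...,0])<10)&(abs(q[...,2])<L*500+12)]
    zr=np.percentile(s2[:,2],[.7,99.3]); ty=np.median(s2[:,1])
    print("sink tool-cam: x",np.round(xr,1),"mid",round(xr.mean(),2),"z",np.round(zr,1),"mid",round(zr.mean(),2),"top y",round(ty,1))
    return xr.mean(),zr.mean(),ty
def ribrel(d,xlo,xhi,zlo,zhi,L,W=.036,show=None):
    # pocket in cam-tool coords; window in tool x,z (mm) holds the pocket wholly or partly
    q=ctool(d); c=d["pixels"].astype(int); g=c.max(-1)
    win=(q[...,0]>xlo)&(q[...,0]<xhi)&(q[...,2]>zlo)&(q[...,2]<zhi)&(q[...,1]>66)
    rib=win&(g>100)&(c.max(-1)-c.min(-1)<40)
    return q[rib],rib,q,win
E
python3 - <<'E'
from rel import *
for tag in ("r1","r1b"):
    d=pickle.load(open(f"w_{tag}.pkl","rb")); sinkrel(d,.07)
d=pickle.load(open("w_r1b.pkl","rb"))
q=ctool(d); g=d["pixels"].max(-1)
for r in (195,206,208,210,215,222,230):
    print(r,[(u,int(g[r,u]),*np.round(q[r,u],1)) for u in list(range(264,276,2))+list(range(348,362,2))])
E
```

```text
sink tool-cam: x [-14.7  14.9] mid 0.11 z [-33.7  35.9] mid 1.09 top y 54.5
sink tool-cam: x [-14.8  15. ] mid 0.1 z [-33.8  35.9] mid 1.07 top y 54.5
195 [(264, 43, np.float64(-27.0), np.float64(102.9), np.float64(49.0)), (266, 42, np.float64(-25.8), np.float64(101.6), np.float64(49.2)), (268, 43, np.float64(-24.7), np.float64(101.2), np.float64(49.3)), (270, 42, np.float64(-23.7), np.float64(101.6), np.float64(49.2)), (272, 43, np.float64(-22.7), np.float64(101.6), np.float64(49.2)), (274, 44, np.float64(-21.7), np.float64(101.4), np.float64(49.3)), (348, 57, np.float64(16.3), np.float64(102.4), np.float64(49.1)), (350, 60, np.float64(17.3), np.float64(101.9), np.float64(49.2)), (352, 58, np.float64(18.2), np.float64(100.9), np.float64(49.3)), (354, 60, np.float64(19.4), np.float64(102.3), np.float64(49.1)), (356, 58, np.float64(20.5), np.float64(102.7), np.float64(49.1)), (358, 58, np.float64(21.5), np.float64(102.1), np.float64(49.1)), (360, 58, np.float64(22.5), np.float64(102.0), np.float64(49.2))]
206 [(264, 42, np.float64(-27.3), np.float64(102.8), np.float64(43.3)), (266, 46
[... 4434 characters left out ...]
 np.float64(100.4), np.float64(31.0)), (270, 99, np.float64(-23.7), np.float64(95.8), np.float64(32.2)), (272, 106, np.float64(-22.7), np.float64(96.4), np.float64(32.0)), (274, 106, np.float64(-21.7), np.float64(96.6), np.float64(32.0)), (348, 160, np.float64(14.9), np.float64(82.0), np.float64(35.8)), (350, 179, np.float64(17.2), np.float64(95.7), np.float64(32.2)), (352, 180, np.float64(18.3), np.float64(96.1), np.float64(32.1)), (354, 154, np.float64(19.4), np.float64(97.1), np.float64(31.9)), (356, 76, np.float64(21.0), np.float64(101.0), np.float64(30.8)), (358, 59, np.float64(22.2), np.float64(102.3), np.float64(30.5)), (360, 59, np.float64(23.2), np.float64(102.1), np.float64(30.6))]
```

{"api": "arm_command", "payload": {"rows": [-0.2, 0.4, 0.12, 0, 0, 0, -0.6, -0.2, 0.8, 0.12, 0, 0, 0, -0.6, -0.2, 0.8, 0.12, 0, 0, 0, -0.6, -0.2, 0.8, 0.12, 0, 0, 0, -0.6]}}

```text
time: 4.88
ee_pos: [0.5968, 0.1668, 0.1312]
tcp_rot: [-125.1, 0.0, 96.5]
wrist_force: [1.2, -0.4, -1.0]
opening: 0.0292
```

```bash
cat >> rel.py <<'E'
def edges(d,rows_z,half=26):
    """for tool z slices, outer x edges of rib (bright) : uses top of rib; prints"""
    q=ctool(d); c=d["pixels"].astype(int); g=c.max(-1)
    out=[]
    ok=(abs(q[...,0])<half+6)&(q[...,1]>75)&(q[...,1]<108)&(c.max(-1)-c.min(-1)<40)
    for z0 in rows_z:
        m=ok&(abs(q[...,2]-z0)<2)&(g>80)
        if m.sum()>5:
            xs=q[...,0][m]; out.append((z0,round(float(np.percentile(xs,1)),1),round(float(np.percentile(xs,99)),1)))
    return out
E
python3 - <<'E'
from rel import *
st(); d=look("r1c"); sinkrel(d,.07)
print(edges(d,range(28,50,3)))
cv2.imwrite("pics/z1c.png",cv2.resize(d["pixels"][170:330,230:410],None,fx=4,fy=3.5))
q=ctool(d)
print(np.round(q[185:225:2,312],1).tolist())
E
```

```text
t 4.88 q [ 17.8 -11.1 -31.6  34.9  -6.5   9.3] pos [0.5968 0.1668 0.1312] rot [-1.2509e+02  1.0000e-02  9.6500e+01] F [ 1.2 -0.4 -1. ] op 0.0292
sink tool-cam: x [-14.7  15. ] mid 0.12 z [-33.6  36. ] mid 1.17 top y 54.5
[(28, -20.8, 24.2), (31, -21.8, 24.1), (34, -20.9, 24.0), (37, -20.7, 24.2), (40, -20.7, 22.9), (43, -20.7, 22.7)]
[[-2.1, 92.6, 55.4], [-2.1, 93.3, 54.4], [-2.1, 92.8, 53.5], [-2.1, 93.5, 52.4], [-2.1, 93.4, 51.4], [-2.1, 93.1, 50.5], [-2.1, 92.1, 49.7], [-2.1, 93.1, 48.6], [-2.1, 93.0, 47.6], [-2.1, 93.2, 46.6], [-2.1, 92.3, 45.7], [-2.1, 93.5, 44.5], [-2.1, 92.3, 43.8], [-2.1, 92.8, 42.7], [-2.1, 89.0, 42.4], [-2.0, 87.6, 41.8], [-2.0, 87.3, 40.8], [-2.1, 87.5, 39.8], [-2.1, 87.2, 38.9], [-2.1, 92.5, 36.7]]
```

View pics/z1c.png

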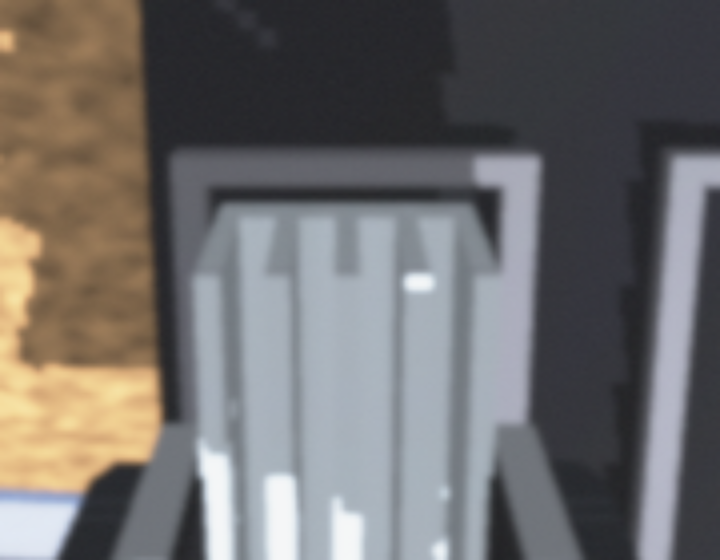

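{"api": "arm_command", "payload": {"rows": [0.08, 0, -0.05, 0, 0, 0, -0.6, 0.08, 0.2, -0.05, 0, 0, 0, -0.6, 0.08, 0.4, -0.05, 0, 0, 0, -0.6, 0.08, 0.57, -0.05, 0, 0, 0, -0.6, 0.08, 0.57, -0.05, 0, 0, 0, -0.6, 0.08, 0.57, -0.05, 0, 0, 0, -0.6]}}

```text
time: 5.43
ee_pos: [0.6002, 0.168, 0.1261]
tcp_rot: [-125.0, 0.0, 96.5]
wrist_force: [0.5, 0.5, -0.5]
opening: 0.0288
```

Run:
```python
from rel import *
st(); d=look("r1d"); sinkrel(d,.07)
print(edges(d,range(28,50,3)))
cv2.imwrite("pics/z1d.png",cv2.resize(d["pixels"][170:330,230:410],None,fx=4,fy=3.5))
q=ctool(d)
print(np.round(q[190:235:2,312],1).tolist())
```

```text
t 5.43 q [ 17.9 -10.3 -31.6  34.2  -6.5   9.3] pos [0.6002 0.168  0.1261] rot [-1.2504e+02  2.0000e-02  9.6510e+01] F [ 0.5  0.5 -0.5] op 0.0288
sink tool-cam: x [-14.8  14.9] mid 0.09 z [-33.6  35.9] mid 1.17 top y 54.6
[(28, -22.7, 23.3), (31, -21.7, 23.2), (34, -21.5, 23.2), (37, -22.7, 22.2), (40, -21.9, 22.1), (43, -21.3, 21.8)]
[[-2.0, 87.1, 53.8], [-2.0, 86.9, 52.9], [-2.0, 86.6, 52.0], [nan, nan, nan], [-2.0, 86.7, 50.1], [-2.0, 85.9, 49.3], [-2.0, 86.8, 48.2], [-2.0, 86.9, 47.2], [-2.0, 87.9, 46.1], [-2.0, 86.0, 45.5], [-2.0, 87.4, 44.2], [-2.0, 86.8, 43.4], [-2.0, 86.3, 42.5], [-2.0, 84.0, 42.1], [-2.0, 80.9, 41.8], [-2.0, 80.5, 40.9], [-2.0, 81.1, 39.9], [-2.0, 80.6, 39.0], [-2.1, 87.4, 36.4], [-2.0, 85.4, 35.9], [-2.0, 80.4, 36.2], [-2.0, 78.6, 35.7], [-2.0, 79.9, 34.4]]
```

View pics/z1d.png

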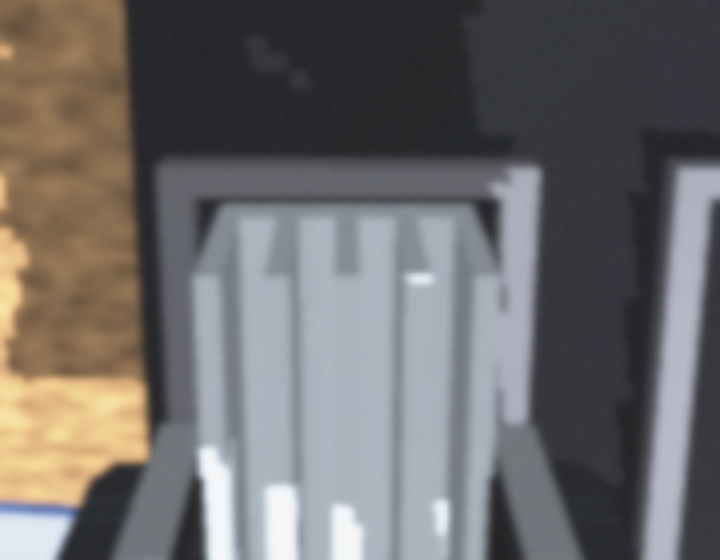

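{"api": "arm_command", "payload": {"rows": [0, 0, 0, 0, 0, 0, -0.1, 0, 0, 0, 0, 0, 0, 0.1, 0, 0, 0, 0, 0, 0, 0.1, 0, 0, 0, 0, 0, 0, 0.1, 0, -1.5, 0, 0, 0, 0, 0.1, 0, -4, 0, 0, 0, 0, 0.1, 0, -8, 0, 0, 0, 0, 0.2, 0, -12, 0, 0, 0, 0, 0.4, 0, -12, 0, 0, 0, 0, 0.4]}}

```text
time: 6.23
ee_pos: [0.5313, 0.1606, 0.2331]
tcp_rot: [-125.6, -0.1, 96.5]
wrist_force: [1.8, 0.3, 2.0]
opening: 0.0598
```

Run:
```python
from rel import *
st(); d=look("r1e")
cv2.imwrite("pics/r1e.png",d["pixels"])
x,y,a,_=EST["long"]
delta(mk(sinkR(a),[x,y,.20]),"long hover")
```

```text
t 6.23 q [ 19.7 -23.6 -29.9  48.8  -7.5  10.8] pos [0.5313 0.1606 0.2331] rot [-1.2564e+02 -1.2000e-01  9.6530e+01] F [1.8 0.3 2. ] op 0.0598
long hover shift cm [1.4, -1.1, 6.76] turn [34.85, 25.94, 8.41]
```

View pics/r1e.png

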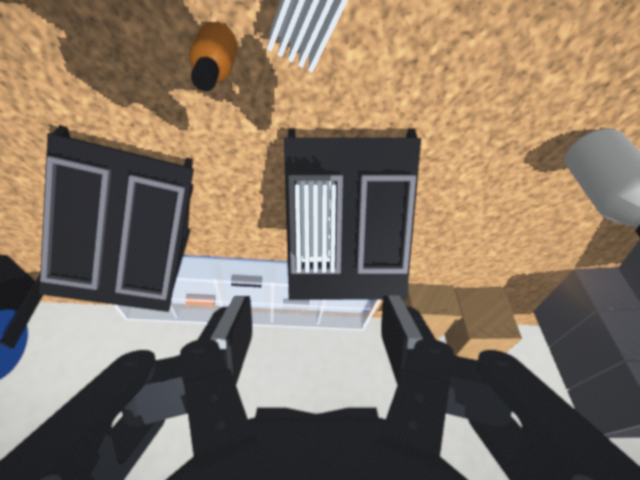

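short1 lies in the right pocket at (316,225). Next is the long sink.

{"api": "arm_command", "payload": {"rows": [1.4, -1.1, 6.8, 34.9, 25.9, 8.4, 0.4, 1.4, -1.1, 6.8, 34.9, 25.9, 8.4, 0.4, 1.4, -1.1, 6.8, 34.9, 25.9, 8.4, 0.4, 1.4, -1.1, 6.8, 34.9, 25.9, 8.4, 0.4, 1.4, -1.1, 6.8, 34.9, 25.9, 8.4, 0.4, 1.4, -1.1, 6.8, 34.9, 25.9, 8.4, 0.4, 1.4, -1.1, 6.8, 34.9, 25.9, 8.4, 0.4, 1.4, -1.1, 6.8, 34.9, 25.9, 8.4, 0.4, 1.4, -1.1, 6.8, 34.9, 25.9, 8.4, 0.4]}}

```text
time: 7.03
ee_pos: [0.4688, 0.167, 0.1937]
tcp_rot: [-89.7, 0.3, 69.8]
wrist_force: [0.0, -0.7, 0.9]
opening: 0.0599
```

```bash
cat >> rel.py <<'E'
def benchrel(d,L):
    """sink on bench below hand, in cam-tool coords (mm): centre, angle of long axis vs tool z"""
    q=ctool(d); c=d["pixels"].astype(int)
    sat=c.max(-1)-c.min(-1)
    P=pts(d)
    m=(abs(q[...,0])<45)&(abs(q[...,2])<L*500+25)&(P[...,2]>.024)&(P[...,2]<.042)&(sat<45)
    nn,lab=cv2.connectedComponents(cv2.morphologyEx(m.astype(np.uint8),cv2.MORPH_CLOSE,np.ones((13,13))))
    i=1+int(np.argmax([(m&(lab==i)).sum() for i in range(1,nn)])); t=q[m&(lab==i)]
    (cx,cz),(w,h),a=cv2.minAreaRect(t[:,[0,2]].astype(np.float32))
    # angle: rotation about tool y; long axis in (x,z)
    if w<h: a+=90; w,h=h,w
    ar=np.radians(a); ux,uz=np.cos(ar),np.sin(ar)
    if uz<0: ux,uz=-ux,-uz
    turn=np.degrees(np.arctan2(ux,uz)) # rot about +y takes z->x positive
    print("bench",len(t),"c x,z",round(cx,1),round(cz,1),"size",round(w,1),round(h,1),"turn about y",round(turn,2),"top y",round(np.median(t[:,1]),1))
E
python3 - <<'E'
from rel import *
st(); d=look("lo"); benchrel(d,.12)
x,y,a,_=EST["long"]
x,y,a=wsink(d,x,y); delta(mk(sinkR(a),[x,y,.083]))
E
```

```text
t 7.03 q [19.6 -2.5 -9.8 83.3 -0.  39.8] pos [0.4688 0.167  0.1937] rot [-89.67   0.34  69.81] F [ 0.  -0.7  0.9] op 0.0599
bench 3040 c x,z -0.3 -2.6 size 120.5 30.1 turn about y 0.35 top y 162.5
2982 c 469.8 165.0 size 120.5 30.1 ang -20.5 z [29.9 31.1 32.2]
 shift cm [-0.08, 11.11, -0.26] turn [-0.3, 0.3, -0.3]
```

View pics/w_lo.png

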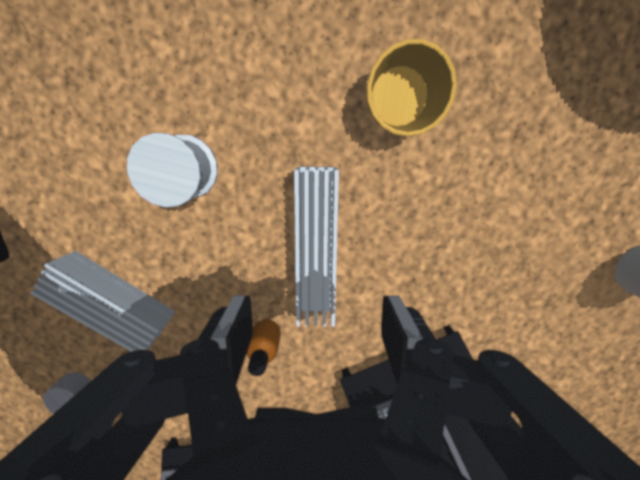

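{"api": "arm_command", "payload": {"rows": [-0.05, 4, -0.26, -0.2, 0.3, -0.2, 0.4, -0.05, 8, -0.26, -0.2, 0.3, -0.2, 0.4, -0.05, 10, -0.26, -0.2, 0.3, -0.2, 0.4, -0.05, 11.1, -0.26, -0.2, 0.3, -0.2, 0.4, -0.05, 11.1, -0.26, -0.2, 0.3, -0.2, 0.4, -0.05, 11.1, -0.26, -0.2, 0.3, -0.2, -0.6, -0.05, 11.1, -0.26, -0.2, 0.3, -0.2, -0.6, -0.05, 11.1, -0.26, -0.2, 0.3, -0.2, -0.6, -0.05, 11.1, -0.26, -0.2, 0.3, -0.2, -0.6, -0.05, 11.1, -0.26, -0.2, 0.3, -0.2, -0.6, -0.05, 11.1, -0.26, -0.2, 0.3, -0.2, -0.6], "force": 60}}

```text
time: 8.0
ee_pos: [0.471, 0.1659, 0.086]
tcp_rot: [-90.0, -0.0, 69.4]
wrist_force: [-1.4, -0.2, 8.6]
opening: 0.0287
```

Run:
```python
from rack import *
st()
c,yaw=RK["long"]; RR=rackR(yaw); R=toolOnRack(RR)
p=np.array(c)+RR@[0,.03,0]
delta(mk(R,p+RR@[0.08,0,.2]),"view long left")
T=tcp().copy(); T[2,3]=.24; delta(T)
T=mk(sinkR(-20),[.46,0.02,.26]); delta(T,"mid")
```

```text
t 8.0 q [ 19.4  -0.3 -19.6  70.7   0.   40. ] pos [0.471  0.1659 0.086 ] rot [-8.996e+01 -2.000e-02  6.943e+01] F [-1.4 -0.2  8.6] op 0.0287
view long left shift cm [-28.16, -17.84, -24.91] turn [-34.83, -14.8, -4.64]
 shift cm [0.01, -15.4, 0.01] turn [0.0, 0.0, -0.0]
mid shift cm [-14.04, -17.41, -4.08] turn [-0.04, -0.57, 0.02]
```

{"api": "arm_command", "payload": {"rows": [0, -3, 0, 0, 0, 0, -0.6, 0, -7, 0, 0, 0, 0, -0.6, 0, -11, 0, 0, 0, 0, -0.6, -3, -14, -2, 0, 0, 0, -0.6, -28.2, -17.8, -24.9, -34.8, -14.8, -4.6, -0.6, -28.2, -17.8, -24.9, -34.8, -14.8, -4.6, -0.6, -28.2, -17.8, -24.9, -34.8, -14.8, -4.6, -0.6, -28.2, -17.8, -24.9, -34.8, -14.8, -4.6, -0.6, -28.2, -17.8, -24.9, -34.8, -14.8, -4.6, -0.6, -28.2, -17.8, -24.9, -34.8, -14.8, -4.6, -0.6, -28.2, -17.8, -24.9, -34.8, -14.8, -4.6, -0.6, -28.2, -17.8, -24.9, -34.8, -14.8, -4.6, -0.6]}}

```text
time: 9.0
ee_pos: [0.599, -0.1754, 0.2614]
tcp_rot: [-124.9, 0.2, 84.7]
wrist_force: [0.4, 1.0, -0.8]
opening: 0.0288
```

{"api": "arm_command", "payload": {"rows": [0, 0, 0, 0, 0, 0, -0.6, 0, 0, 0, 0, 0, 0, -0.6]}}

```text
time: 9.17
ee_pos: [0.5997, -0.1756, 0.2602]
tcp_rot: [-124.8, 0.1, 84.5]
wrist_force: [-0.5, 0.7, -2.2]
opening: 0.0286
```

```bash
cat >> rel.py <<'E'
def pocketrel(d,x0,z0,L,W=.036,save=None):
    """whole pocket visible; approx centre x0,z0 mm in cam-tool. returns centre, turn, floor plane"""
    q=ctool(d); c=d["pixels"].astype(int); g=c.max(-1); sat=g-c.min(-1)
    fl=(abs(q[...,0]-x0)<11)&(abs(q[...,2]-z0)<L*500-15)&(g<95)
    y0=np.nanmedian(q[...,1][fl]); t=q[fl]; t=t[abs(t[:,1]-y0)<12]
    A=np.c_[t[:,0],t[:,2],np.ones(len(t))]
    for _ in range(4):
        co=np.linalg.lstsq(A,t[:,1],rcond=None)[0]; r=t[:,1]-A@co; k=abs(r)<1.5; A=A[k];t=t[k]
    h=co[0]*q[...,0]+co[1]*q[...,2]+co[2]-q[...,1]   # height above floor
    win=(abs(q[...,0]-x0)<28)&(abs(q[...,2]-z0)<L*500+14)&(abs(h)<12)
    g0=np.median(g[fl]); m=win&(h>3)&(h<9)
    m=win&(g>g0+30)&(sat<45)
    nn,lab,s,_=cv2.connectedComponentsWithStats(m.astype(np.uint8)); i=1+np.argmax(s[1:,4]); m=lab==i
    v,u=np.nonzero(m); K=d["camera_matrix"]
    # ray intersect with plane y=co+... -6mm in tool coords
    M=np.array([[1,0,0],[0,.2955,-.9553],[0,.9553,.2955]])
    r=np.c_[(u-K[0,2])/K[0,0],-(v-K[1,2])/K[1,1],-np.ones(len(u))]@M.T
    o=np.array([0,-69.3,75.3]); n=np.array([co[0],-1,co[1]]); tt=-(n@o+co[2]-6)/(r@n)
    X=o+r*tt[:,None]
    (cx,cz),(w,hh),a=cv2.minAreaRect(X[:,[0,2]].astype(np.float32))
    if w<hh: a+=90; w,hh=hh,w
    ar=np.radians(a); ux,uz=np.cos(ar),np.sin(ar)
    if uz<0: ux,uz=-ux,-uz
    turn=np.degrees(np.arctan2(ux,uz))
    fy=co[0]*cx+co[1]*cz+co[2]
    print("pocket c x,z",round(cx,1),round(cz,1),"size",round(w,1),round(hh,1),"expect",L*1000+8,W*1000+8,"turn y",round(turn,2),"floor y",round(fy,1),"tilt about x,z deg",round(np.degrees(np.arctan(co[1])),2),round(-np.degrees(np.arctan(co[0])),2))
    return cx,cz,turn,fy
E
python3 - <<'E'
from rel import *
d=pickle.load(open("w_r1.pkl","rb")); pocketrel(d,0,68,.078)
st(); d=look("L1"); sinkrel(d,.12)
pocketrel(d,0,80,.128)
E
```

```text
pocket c x,z -1.5 67.5 size 86.8 45.3 expect 86.0 44.0 turn y -0.08 floor y 198.8 tilt about x,z deg 0.2 0.19
t 9.17 q [-18.8 -13.  -18.6  50.3   7.4 -11.1] pos [ 0.5997 -0.1756  0.2602] rot [-124.77    0.13   84.48] F [-0.5  0.7 -2.2] op 0.0286
sink tool-cam: x [-14.7  14.9] mid 0.1 z [-42.   60.5] mid 9.25 top y 54.8
pocket c x,z -7.1 94.5 size 89.9 36.8 expect 136.0 44.0 turn y -3.18 floor y 200.6 tilt about x,z deg 0.19 1.25
```

View pics/w_L1.png

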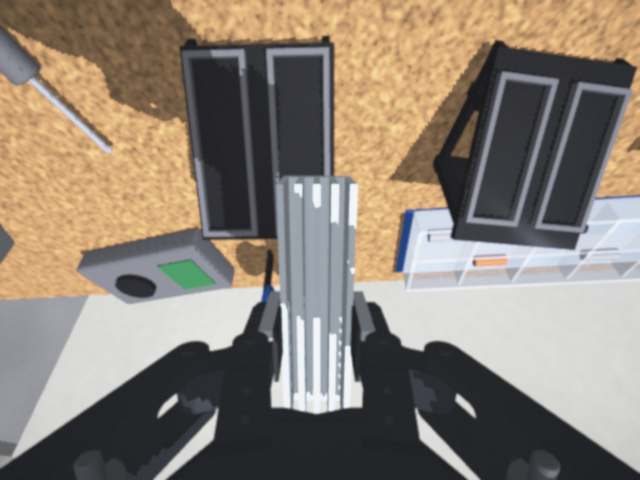

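Run:
```python
from rel import *
d=pickle.load(open("w_L1.pkl","rb"))
for x0 in (-60,-66,-70): pocketrel(d,x0,82,.128)
```

```text
pocket c x,z -68.6 70.9 size 134.5 39.3 expect 136.0 44.0 turn y -0.54 floor y 201.5 tilt about x,z deg 0.29 4.07
pocket c x,z -71.6 70.9 size 134.5 44.9 expect 136.0 44.0 turn y -0.52 floor y 201.4 tilt about x,z deg 0.21 1.09
pocket c x,z -72.3 70.9 size 134.6 46.4 expect 136.0 44.0 turn y -0.49 floor y 201.4 tilt about x,z deg 0.19 0.66
```

{"api": "arm_command", "payload": {"rows": [-1.2, 4, 3.5, 0, -0.5, -0.3, -0.6, -1.2, 7, 7.1, 0, -0.5, -0.3, -0.6, -1.2, 9.9, 7.1, 0, -0.5, -0.3, -0.6, -1.2, 9.9, 7.1, 0, -0.5, -0.3, -0.6, -1.2, 9.9, 7.1, 0, -0.5, -0.3, -0.6, -1.2, 9.9, 7.1, 0, -0.5, -0.3, -0.6]}}

```text
time: 9.72
ee_pos: [0.5975, -0.1847, 0.1406]
tcp_rot: [-124.9, 0.2, 85.3]
wrist_force: [0.5, 0.2, -0.6]
opening: 0.0287
```

```bash
cat >> rel.py <<'E'
def near(d,L,PL,tag,half=30):
    """close-up: sink held; visible near end of pocket. prints all"""
    sx=sinkrel(d,L)
    q=ctool(d); c=d["pixels"].astype(int); g=c.max(-1); sat=g-c.min(-1)
    e=L*500
    # deck points: region outside pocket near end
    deck=(abs(q[...,0])<40)&(q[...,2]>PL*500+8)&(q[...,2]<PL*500+16)&(g<75)&(q[...,1]>75)
    fy=np.nanmedian(q[...,1][deck]) if deck.sum()>20 else np.nan
    t=q[deck]; 
    if len(t)>50:
        A=np.c_[t[:,0],np.ones(len(t))]; co=np.linalg.lstsq(A,t[:,1],rcond=None)[0]
        r=abs(t[:,1]-A@co)<2; co=np.linalg.lstsq(A[r],t[r,1],rcond=None)[0]; print("deck slope about z deg",round(np.degrees(np.arctan(co[0])),2))
    print("deck y",round(float(fy),1),"n",deck.sum(),"clearance",round(float(fy-sx[2]-32),1))
    rib=(q[...,1]<fy-3.5)&(q[...,1]>fy-9)&(abs(q[...,0])<half)&(g>78)&(sat<45)&(q[...,2]>e-25)&(q[...,2]<PL*500+20)
    for z0 in np.arange(e-16,PL*500+8,4):
        xs=q[...,0][rib&(abs(q[...,2]-z0)<2)]
        if len(xs)>6: print("  z",round(z0),"x",np.round([xs.min(),np.percentile(xs,2),np.percentile(xs,98),xs.max()],1),"mid",round((np.percentile(xs,2)+np.percentile(xs,98))/2,2),len(xs))
    zs=q[...,2][rib&(abs(q[...,0])<12)&(q[...,2]>e)]
    if len(zs)>5: print("  end rib z",np.round(np.percentile(zs,[3,97]),1),"-> pocket centre z",round(np.percentile(zs,[3,97]).mean()-PL*500-2,1))
    v,u=np.nonzero(rib); 
    r0,r1,c0,c1=150,350,220,420
    cv2.imwrite(f"pics/{tag}.png",cv2.resize(d["pixels"][r0:r1,c0:c1],None,fx=3,fy=3,interpolation=cv2.INTER_CUBIC))
E
python3 - <<'E'
from rel import *
print("ref"); near(pickle.load(open("w_r1d.pkl","rb")),.07,.078,"ref")
st(); d=look("L2"); near(d,.12,.128,"L2z")
E
```

```text
ref
sink tool-cam: x [-14.8  14.9] mid 0.09 z [-33.6  35.9] mid 1.17 top y 54.6
deck slope about z deg 0.08
deck y 86.8 n 2364 clearance 0.3
  z 19 x [-21.8 -21.4  21.9  22.1] mid 0.25 348
  z 23 x [-21.7 -21.4  21.5  21.9] mid 0.01 354
  z 27 x [-21.6 -21.2  21.9  22.3] mid 0.36 381
  z 31 x [-21.9 -21.4  21.5  22.1] mid 0.08 419
  z 35 x [-21.7 -21.2  21.4  22.3] mid 0.1 515
  z 39 x [-21.7 -20.9  21.6  22.2] mid 0.34 610
  z 43 x [-21.8 -20.7  21.1  22.1] mid 0.18 345
  end rib z [35.3 42.3] -> pocket centre z -2.2
t 9.72 q [-20.1 -10.2 -29.7  36.5   8.6 -12.9] pos [ 0.5975 -0.1847  0.1406] rot [-124.92    0.2    85.33] F [ 0.5  0.2 -0.6] op 0.0287
sink tool-cam: x [-14.8  14.9] mid 0.09 z [-42.1  60.6] mid 9.26 top y 54.8
deck slope about z deg 1.44
deck y 103.3 n 610 clearance 16.5
  z 44 x [-26.1 -26.  -21.9 -21.9] mid -23.98 70
  z 48 x [-25.9 -25.7 -22.1 -21.9] mid -23.88 63
  z 52 x [-26. -26. -22. -22.] mid -23.99 72
  z 56 x [-26.  -25.9 -22.  -21.8] mid -23.94 72
  z 60 x [-26.1 -25.7  17.5  17.6] mid -4.11 111
  z 64 x [-26.3 -25.8  17.9  17.9] mid -3.98 261
  z 68 x [-25.9 -25.3  17.2  17.8] mid -4.06 637
  end rib z [65.9 69.2] -> pocket centre z 1.5
```

View pics/w_L2.png

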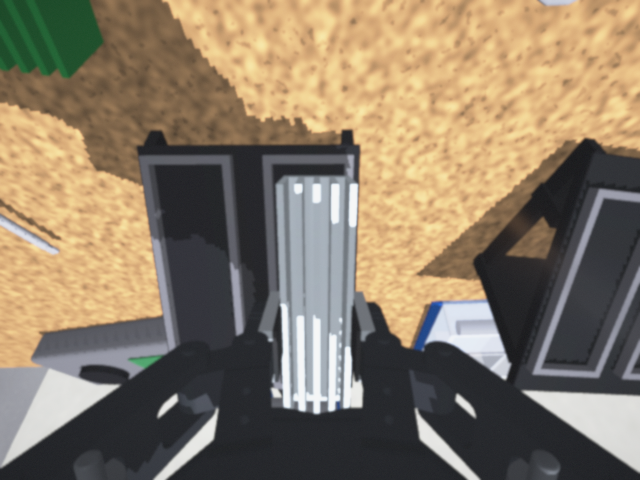

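{"api": "arm_command", "payload": {"rows": [-0.41, 0.3, 0.15, 0, 0, 0, -0.6, -0.41, 0.6, 0.15, 0, 0, 0, -0.6, -0.41, 0.9, 0.15, 0, 0, 0, -0.6, -0.41, 0.9, 0.15, 0, 0, 0, -0.6, -0.41, 0.9, 0.15, 0, 0, 0, -0.6]}}

```text
time: 10.18
ee_pos: [0.6001, -0.1899, 0.1296]
tcp_rot: [-124.8, 0.2, 85.3]
wrist_force: [0.2, -0.3, -1.6]
opening: 0.0286
```

Run:
```python
from rel import *
st(); d=look("L3"); near(d,.12,.128,"L3z")
q=ctool(d); c=d["pixels"].astype(int); g=c.max(-1)
m=(q[...,1]>80)&(q[...,1]<110)&(g<75)&(q[...,2]>10)&(q[...,2]<66)&(q[...,0]<-26)&(q[...,0]>-80)
t=q[m];A=np.c_[t[:,0],t[:,2],np.ones(len(t))]
for _ in range(5):
    co=np.linalg.lstsq(A,t[:,1],rcond=None)[0];k=abs(t[:,1]-A@co)<1.5;A=A[k];t=t[k]
print(len(t),np.degrees(np.arctan(co[:2])),co[2])
```

```text
t 10.18 q [-20.5  -9.  -29.9  35.4   8.8 -13.1] pos [ 0.6001 -0.1899  0.1296] rot [-124.75    0.16   85.25] F [ 0.2 -0.3 -1.6] op 0.0286
sink tool-cam: x [-14.8  15. ] mid 0.09 z [-41.9  60.6] mid 9.37 top y 54.8
deck slope about z deg 0.33
deck y 99.0 n 120 clearance 12.2
  z 44 x [-22.3 -22.2  26.3  26.5] mid 2.04 22
  z 48 x [-22.2 -22.1  26.3  26.4] mid 2.1 29
  z 52 x [24.  24.  26.2 26.2] mid 25.07 17
  z 56 x [-22.4 -22.3  26.2  26.4] mid 1.93 26
  z 60 x [-22.2 -19.2  26.1  26.2] mid 3.45 180
  z 64 x [13.9 14.1 26.1 26.1] mid 20.08 24
  z 68 x [23.7 23.9 25.9 25.9] mid 24.89 13
  end rib z [60.1 70.3] -> pocket centre z -0.8
9313 [-0.4112319   0.24910178] 92.1182960289581
```

View pics/L3z.png

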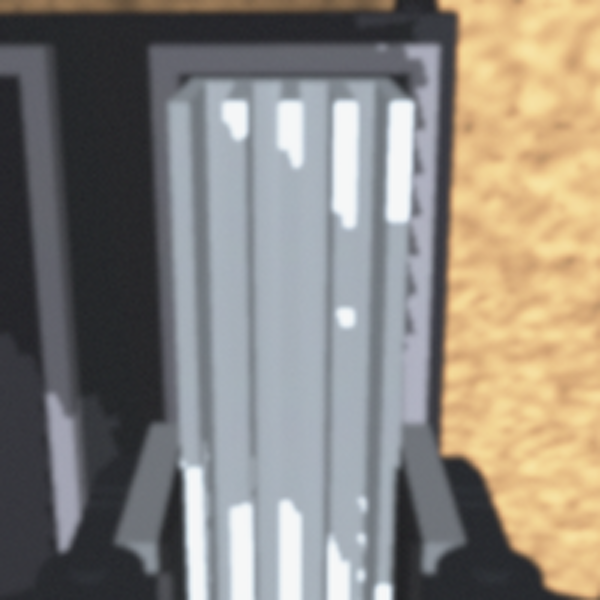

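```bash
sed -i 's/def near(d,L,PL,tag,half=30):/def near(d,L,PL,tag,half=30,FY=None):/; s/^    t=q\[deck\]; $/    fy=fy if FY is None else FY\n    t=q[deck]/' rel.py
python3 - <<'E'
from rel import *
d=pickle.load(open("w_L3.pkl","rb")); near(d,.12,.128,"L3z",FY=92.3)
E
```

```text
sink tool-cam: x [-14.8  15. ] mid 0.09 z [-41.9  60.6] mid 9.37 top y 54.8
deck slope about z deg 0.33
deck y 92.3 n 120 clearance 5.5
  z 44 x [-21.2 -21.1  22.7  22.7] mid 0.81 109
  z 48 x [-21.  -20.9  22.4  22.4] mid 0.77 108
  z 52 x [-21.2 -21.1  22.7  22.9] mid 0.81 131
  z 56 x [-21.2 -21.1  22.6  22.7] mid 0.75 117
  z 60 x [-21.4 -20.9  22.3  22.5] mid 0.73 247
  z 64 x [-21.3 -20.5  21.8  22.7] mid 0.68 767
  end rib z [61.6 65.2] -> pocket centre z -2.6
```

{"api": "arm_command", "payload": {"rows": [0.07, 0, -0.22, 0, 0, 0, -0.6, 0.07, 0, -0.22, 0, 0, 0, -0.6, 0.07, 0.2, -0.22, 0, 0, 0, -0.6, 0.07, 0.35, -0.22, 0, 0, 0, -0.6, 0.07, 0.5, -0.22, 0, 0, 0, -0.6, 0.07, 0.5, -0.22, 0, 0, 0, -0.6, 0.07, 0.5, -0.22, 0, 0, 0, -0.6]}}

```text
time: 10.82
ee_pos: [0.6048, -0.1895, 0.1266]
tcp_rot: [-124.8, 0.2, 85.3]
wrist_force: [0.3, 0.1, -1.8]
opening: 0.0285
```

Run:
```python
from rel import *
st(); d=look("L4"); near(d,.12,.128,"L4z",FY=87.0)
q=ctool(d); c=d["pixels"].astype(int); g=c.max(-1)
m=(q[...,1]>80)&(q[...,1]<110)&(g<75)&(q[...,2]>10)&(q[...,2]<66)&(q[...,0]<-26)&(q[...,0]>-80)
t=q[m];A=np.c_[t[:,0],t[:,2],np.ones(len(t))]
for _ in range(5):
    co=np.linalg.lstsq(A,t[:,1],rcond=None)[0];k=abs(t[:,1]-A@co)<1.5;A=A[k];t=t[k]
print(len(t),np.degrees(np.arctan(co[:2])),co[2], "floor at z=40",co[2]+co[1]*40)
```

```text
t 10.82 q [-20.3  -8.3 -29.6  34.9   8.7 -13. ] pos [ 0.6048 -0.1895  0.1266] rot [-124.75    0.16   85.26] F [ 0.3  0.1 -1.8] op 0.0285
sink tool-cam: x [-14.7  14.9] mid 0.09 z [-41.8  60.6] mid 9.39 top y 54.8
deck slope about z deg 17.67
deck y 87.0 n 214 clearance 0.2
  z 44 x [-21.8 -21.4  21.9  22. ] mid 0.21 395
  z 48 x [-22.  -21.5  21.4  21.8] mid -0.06 407
  z 52 x [-22.1 -21.5  21.6  22.2] mid 0.01 428
  z 56 x [-21.8 -21.5  21.6  21.9] mid 0.08 427
  z 60 x [-22.1 -21.7  21.4  21.8] mid -0.14 464
  z 64 x [-22.  -21.4  21.5  22.1] mid 0.06 657
  z 68 x [-21.7 -20.9  21.4  22. ] mid 0.25 329
  end rib z [60.1 67.3] -> pocket centre z -2.3
10164 [-0.34070592  0.19397163] 87.13605774177124 floor at z=40 87.27147600526953
```

View pics/L4z.png

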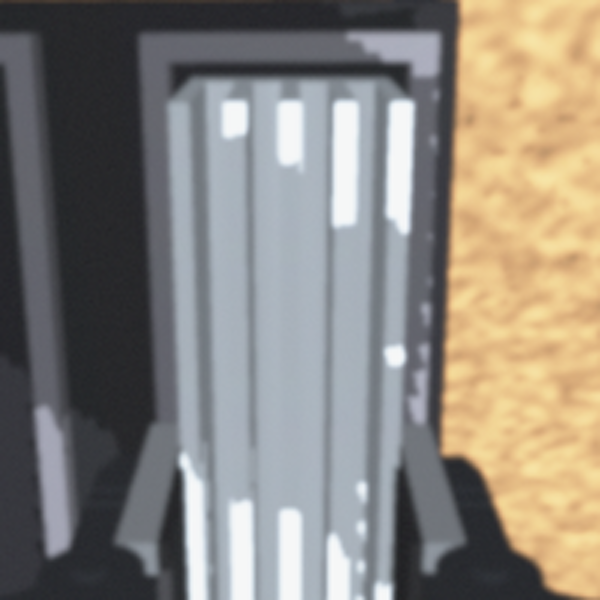

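{"api": "arm_command", "payload": {"rows": [0, 0, 0, 0, 0, 0, -0.1, 0, 0, 0, 0, 0, 0, 0.1, 0, 0, 0, 0, 0, 0, 0.1, 0, 0, 0, 0, 0, 0, 0.1, 0, -1.5, 0, 0, 0, 0, 0.1, 0, -4, 0, 0, 0, 0, 0.1, 0, -8, 0, 0, 0, 0, 0.2, 0, -12, 0, 0, 0, 0, 0.4, 0, -12, 0, 0, 0, 0, 0.4, 0, -12, 0, 0, 0, 0, 0.4]}}

```text
time: 11.7
ee_pos: [0.5369, -0.184, 0.229]
tcp_rot: [-125.1, 0.3, 85.2]
wrist_force: [-0.5, 0.2, -0.7]
opening: 0.0597
```

Run:
```python
from rel import *
st(); d=look("L5")
x,y,a,_=EST["med2"]
delta(mk(sinkR(a),[x,y,.20]),"med2 hover")
```

```text
t 11.7 q [-22.6 -20.9 -28.1  48.9   9.9 -14.9] pos [ 0.5369 -0.184   0.229 ] rot [-125.09    0.27   85.22] F [-0.5  0.2 -0.7] op 0.0597
med2 hover shift cm [-0.69, -2.92, 8.85] turn [34.88, -3.39, -1.29]
```

View pics/w_L5.png

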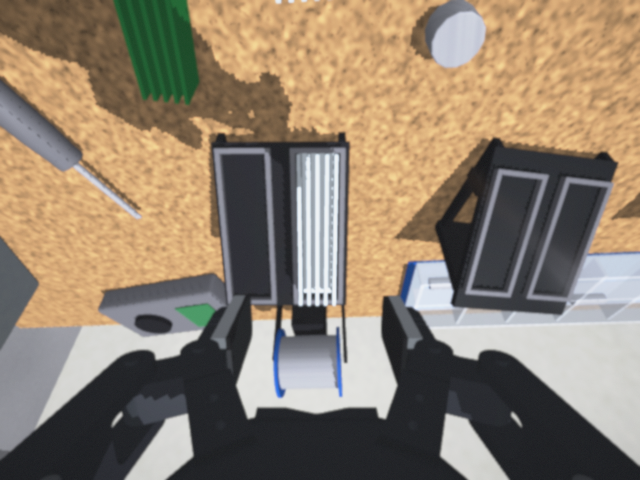

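The long sink is seated in its left pocket at (319,228). On to medium sink 2.

{"api": "arm_command", "payload": {"rows": [-0.7, -2.9, 8.8, 34.9, -3.4, -1.3, 0.4, -0.7, -2.9, 8.8, 34.9, -3.4, -1.3, 0.4, -0.7, -2.9, 8.8, 34.9, -3.4, -1.3, 0.4, -0.7, -2.9, 8.8, 34.9, -3.4, -1.3, 0.4, -0.7, -2.9, 8.8, 34.9, -3.4, -1.3, 0.4, -0.7, -2.9, 8.8, 34.9, -3.4, -1.3, 0.4, -0.7, -2.9, 8.8, 34.9, -3.4, -1.3, 0.4, -0.7, -2.9, 8.8, 34.9, -3.4, -1.3, 0.4]}}

```text
time: 12.42
ee_pos: [0.4476, -0.1831, 0.1979]
tcp_rot: [-89.9, -0.1, 88.8]
wrist_force: [-0.2, 0.4, 0.2]
opening: 0.0598
```

Run:
```python
from rel import *
st(); d=look("m2"); benchrel(d,.095)
x,y,a,_=EST["med2"]
x,y,a=wsink(d,x,y); delta(mk(sinkR(a),[x,y,.083]))
```

```text
t 12.42 q [-22.3  -4.8 -11.4  83.5   0.1 -21.1] pos [ 0.4476 -0.1831  0.1979] rot [-89.93  -0.1   88.83] F [-0.2  0.4  0.2] op 0.0598
bench 2294 c x,z -3.9 -0.6 size 95.7 30.0 turn about y 0.33 top y 166.7
2228 c 447.8 -186.9 size 95.7 30.0 ang -1.4 z [29.3 31.1 32.2]
 shift cm [-0.4, 11.56, -0.07] turn [-0.02, 0.26, 0.06]
```

View pics/w_m2.png

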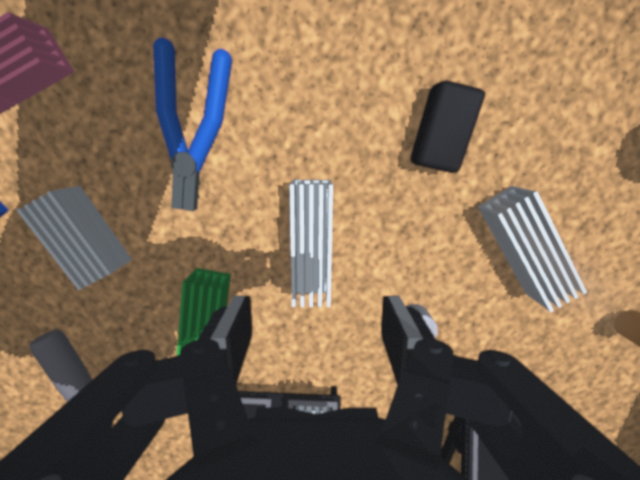

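{"api": "arm_command", "payload": {"rows": [-0.3, 4, -0.05, 0, 0.3, 0, 0.4, -0.3, 8, -0.05, 0, 0.3, 0, 0.4, -0.3, 10.5, -0.05, 0, 0.3, 0, 0.4, -0.3, 11.5, -0.05, 0, 0.3, 0, 0.4, -0.3, 11.5, -0.05, 0, 0.3, 0, 0.4, -0.3, 11.5, -0.05, 0, 0.3, 0, -0.6, -0.3, 11.5, -0.05, 0, 0.3, 0, -0.6, -0.3, 11.5, -0.05, 0, 0.3, 0, -0.6, -0.3, 11.5, -0.05, 0, 0.3, 0, -0.6, -0.3, 11.5, -0.05, 0, 0.3, 0, -0.6, -0.3, 11.5, -0.05, 0, 0.3, 0, -0.6], "force": 60}}

```text
time: 13.38
ee_pos: [0.4489, -0.1867, 0.0867]
tcp_rot: [-90.1, 0.0, 88.5]
wrist_force: [-1.5, 0.7, 8.3]
opening: 0.0286
```

Run:
```python
from rack import *
st()
c,yaw=RK["medium"]; RR=rackR(yaw); R=toolOnRack(RR)
p=np.array(c)+RR@[0,-.03,0]
delta(mk(R,p+RR@[0.08,-.004,.2]),"view med right")
```

```text
t 13.38 q [-22.6  -2.2 -21.4  70.7  -0.  -21.1] pos [ 0.4489 -0.1867  0.0867] rot [-9.007e+01  3.000e-02  8.852e+01] F [-1.5  0.7  8.3] op 0.0286
view med right shift cm [16.88, -17.69, -17.12] turn [-34.79, 11.56, 3.62]
```

{"api": "arm_command", "payload": {"rows": [0, -3, 0, 0, 0, 0, -0.6, 0, -7, 0, 0, 0, 0, -0.6, 0, -11, 0, 0, 0, 0, -0.6, 16.9, -17.7, -17.1, -34.8, 11.6, 3.6, -0.6, 16.9, -17.7, -17.1, -34.8, 11.6, 3.6, -0.6, 16.9, -17.7, -17.1, -34.8, 11.6, 3.6, -0.6, 16.9, -17.7, -17.1, -34.8, 11.6, 3.6, -0.6, 16.9, -17.7, -17.1, -34.8, 11.6, 3.6, -0.6, 16.9, -17.7, -17.1, -34.8, 11.6, 3.6, -0.6, 16.9, -17.7, -17.1, -34.8, 11.6, 3.6, -0.6, 16.9, -17.7, -17.1, -34.8, 11.6, 3.6, -0.6, 16.9, -17.7, -17.1, -34.8, 11.6, 3.6, -0.6]}}

```text
time: 14.38
ee_pos: [0.6232, -0.0216, 0.2614]
tcp_rot: [-124.8, -0.1, 76.6]
wrist_force: [-1.3, -0.5, -2.3]
opening: 0.0283
```

Run:
```python
from rel import *
st(); d=look("M1"); sinkrel(d,.095)
pocketrel(d,0,75,.103)
pocketrel(d,60,75,.103)
```

```text
t 14.38 q [  0.7 -13.1 -18.6  50.6  -7.9  11.7] pos [ 0.6232 -0.0216  0.2614] rot [-1.2476e+02 -7.0000e-02  7.6620e+01] F [-1.3 -0.5 -2.3] op 0.0283
sink tool-cam: x [-14.8  15. ] mid 0.08 z [-42.8  48.5] mid 2.86 top y 55.5
pocket c x,z -0.4 80.5 size 99.0 45.4 expect 111.0 44.0 turn y -0.69 floor y 199.6 tilt about x,z deg 0.2 0.38
pocket c x,z 60.2 71.4 size 121.1 46.8 expect 111.0 44.0 turn y -0.58 floor y 199.2 tilt about x,z deg 0.21 0.2
```

View pics/w_M1.png

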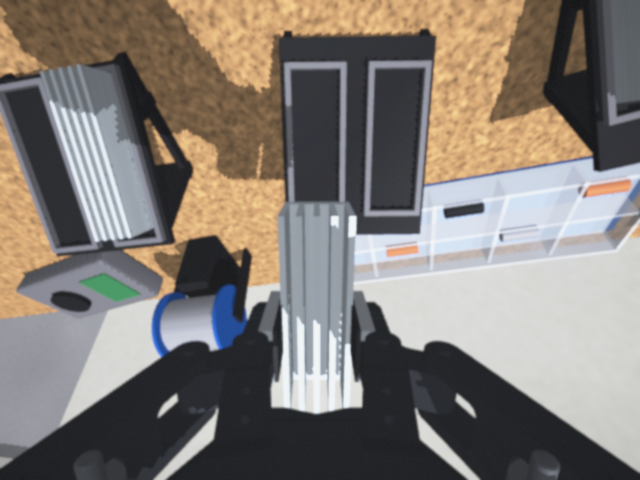

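{"api": "arm_command", "payload": {"rows": [-0.1, 4, 3.5, 0, -0.6, 0, -0.6, -0.1, 7, 7.3, 0, -0.6, 0, -0.6, -0.1, 9.7, 7.3, 0, -0.6, 0, -0.6, -0.1, 9.7, 7.3, 0, -0.6, 0, -0.6, -0.1, 9.7, 7.3, 0, -0.6, 0, -0.6, -0.1, 9.7, 7.3, 0, -0.6, 0, -0.6, -0.1, 9.7, 7.3, 0, -0.6, 0, -0.6, -0.1, 9.7, 7.3, 0, -0.6, 0, -0.6]}}

```text
time: 15.1
ee_pos: [0.6199, -0.0218, 0.1429]
tcp_rot: [-125.0, 0.2, 77.0]
wrist_force: [0.5, -0.1, -1.0]
opening: 0.0286
```

Run:
```python
from rel import *
st(); d=look("M2"); near(d,.095,.103,"M2z")
```

```text
t 15.1 q [  0.7 -11.2 -30.4  36.7  -8.   11.1] pos [ 0.6199 -0.0218  0.1429] rot [-125.01    0.21   77.04] F [ 0.5 -0.1 -1. ] op 0.0286
sink tool-cam: x [-14.8  15. ] mid 0.1 z [-43.   48.5] mid 2.76 top y 55.4
deck slope about z deg -0.25
deck y 103.9 n 2099 clearance 16.4
  z 32 x [-21.  -21.   22.7  22.7] mid 0.85 54
  z 36 x [-21.4 -21.3  22.5  22.6] mid 0.63 57
  z 40 x [-21.3 -21.2  22.4  22.5] mid 0.6 64
  z 44 x [-21.  -20.8  22.6  22.7] mid 0.89 123
  z 48 x [-21.3 -20.9  22.5  22.7] mid 0.84 133
  z 52 x [-21.3 -21.2  22.4  22.4] mid 0.59 135
  z 56 x [-21.1 -20.6  22.2  22.8] mid 0.78 424
  end rib z [55.7 59.7] -> pocket centre z 4.2
```

View pics/M2z.png

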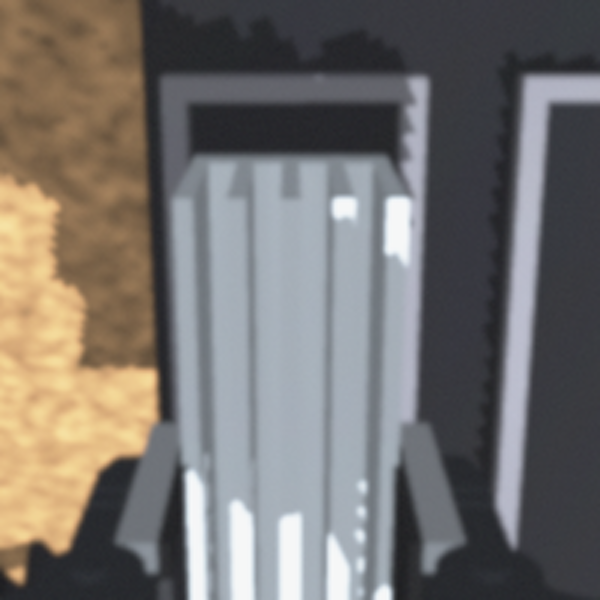

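{"api": "arm_command", "payload": {"rows": [0.06, 0.3, 0.33, 0, 0, 0, -0.6, 0.06, 0.6, 0.33, 0, 0, 0, -0.6, 0.06, 0.9, 0.33, 0, 0, 0, -0.6, 0.06, 0.9, 0.33, 0, 0, 0, -0.6, 0.06, 0.9, 0.33, 0, 0, 0, -0.6, 0.06, 0.9, 0.33, 0, 0, 0, -0.6]}}

```text
time: 15.65
ee_pos: [0.6211, -0.0215, 0.1299]
tcp_rot: [-124.7, 0.3, 77.1]
wrist_force: [-0.1, -0.8, -0.7]
opening: 0.0289
```

Run:
```python
from rel import *
st(); d=look("M3"); near(d,.095,.103,"M3z")
```

```text
t 15.65 q [  0.7 -10.3 -31.   35.4  -8.   11.1] pos [ 0.6211 -0.0215  0.1299] rot [-124.74    0.27   77.06] F [-0.1 -0.8 -0.7] op 0.0289
sink tool-cam: x [-14.8  15. ] mid 0.11 z [-43.   48.5] mid 2.78 top y 55.5
deck slope about z deg -0.3
deck y 92.9 n 2350 clearance 5.5
  z 32 x [-21.8 -21.6  22.2  22.2] mid 0.28 102
  z 36 x [-21.5 -21.5  22.1  22.1] mid 0.33 103
  z 40 x [-21.8 -21.7  22.   22.1] mid 0.14 110
  z 44 x [-21.8 -21.6  22.2  22.4] mid 0.33 144
  z 48 x [-21.5 -21.2  21.9  22.1] mid 0.36 355
  z 52 x [-21.8 -20.8  21.4  22. ] mid 0.28 723
  end rib z [48.5 52.7] -> pocket centre z -2.9
```

{"api": "arm_command", "payload": {"rows": [0.02, 0, -0.3, 0, 0, 0, -0.6, 0.02, 0, -0.3, 0, 0, 0, -0.6, 0.02, 0, -0.3, 0, 0, 0, -0.6, 0.02, 0, -0.3, 0, 0, 0, -0.6]}}

```text
time: 16.03
ee_pos: [0.6237, -0.0219, 0.1319]
tcp_rot: [-124.8, 0.3, 77.1]
wrist_force: [0.2, 0.5, -2.0]
opening: 0.0284
```

Run:
```python
from rel import *
st(); d=look("M4"); near(d,.095,.103,"M4z")
```

```text
t 16.03 q [  0.7 -10.1 -30.5  35.6  -7.9  11.1] pos [ 0.6237 -0.0219  0.1319] rot [-124.76    0.27   77.06] F [ 0.2  0.5 -2. ] op 0.0284
sink tool-cam: x [-14.8  15. ] mid 0.09 z [-42.6  48.5] mid 2.94 top y 55.5
deck slope about z deg -0.28
deck y 93.0 n 2359 clearance 5.5
  z 32 x [-21.6 -21.6  21.8  21.8] mid 0.09 97
  z 36 x [-21.9 -21.8  22.   22.1] mid 0.12 106
  z 40 x [-21.9 -21.7  22.   22.1] mid 0.14 116
  z 44 x [-21.7 -21.6  21.8  21.9] mid 0.09 136
  z 48 x [-22.  -21.7  21.8  22.1] mid 0.04 260
  z 52 x [-21.8 -21.7  21.7  22.1] mid 0.0 383
  z 56 x [-21.7 -20.7  21.   21.9] mid 0.14 561
  end rib z [48.5 56. ] -> pocket centre z -1.3
```

View pics/M4z.png

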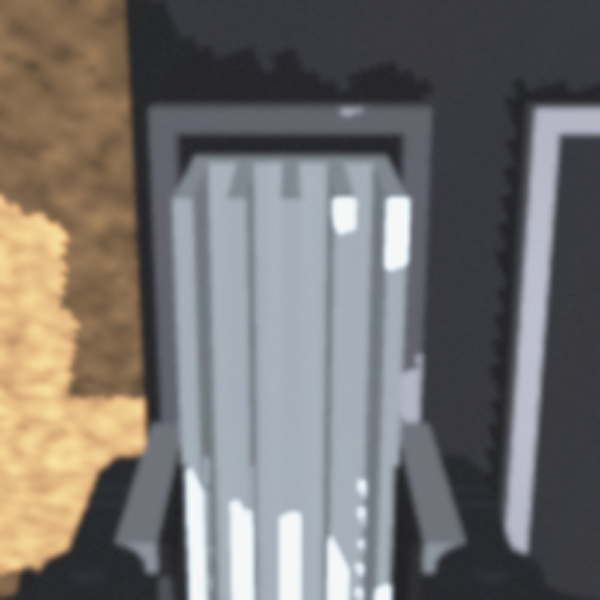

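{"api": "arm_command", "payload": {"rows": [0, 0.2, 0, 0, 0, 0, -0.6, 0, 0.35, 0, 0, 0, 0, -0.6, 0, 0.5, 0, 0, 0, 0, -0.6, 0, 0.5, 0, 0, 0, 0, -0.6, 0, 0.5, 0, 0, 0, 0, -0.6]}}

```text
time: 16.5
ee_pos: [0.6264, -0.0225, 0.1276]
tcp_rot: [-124.8, 0.3, 77.1]
wrist_force: [-1.3, 0.4, -1.1]
opening: 0.0282
```

Run:
```python
from rel import *
st(); d=look("M5"); near(d,.095,.103,"M5z")
```

```text
t 16.5 q [  0.6  -9.5 -30.5  35.   -7.9  11. ] pos [ 0.6264 -0.0225  0.1276] rot [-124.75    0.27   77.06] F [-1.3  0.4 -1.1] op 0.0282
sink tool-cam: x [-14.8  15. ] mid 0.1 z [-42.9  48.6] mid 2.82 top y 55.5
deck slope about z deg -0.41
deck y 87.9 n 2552 clearance 0.4
  z 32 x [-22.  -21.5  21.6  22.1] mid 0.06 385
  z 36 x [-21.8 -21.4  21.6  22. ] mid 0.09 372
  z 40 x [-21.7 -21.4  21.5  21.8] mid 0.1 388
  z 44 x [-21.9 -21.6  21.5  22.1] mid -0.05 418
  z 48 x [-21.9 -21.2  21.4  22. ] mid 0.1 517
  z 52 x [-22.  -21.5  21.4  21.8] mid -0.06 405
  z 56 x [-21.9 -21.   21.1  22.1] mid 0.07 565
  end rib z [47.9 55.8] -> pocket centre z -1.6
```

View pics/M5z.png

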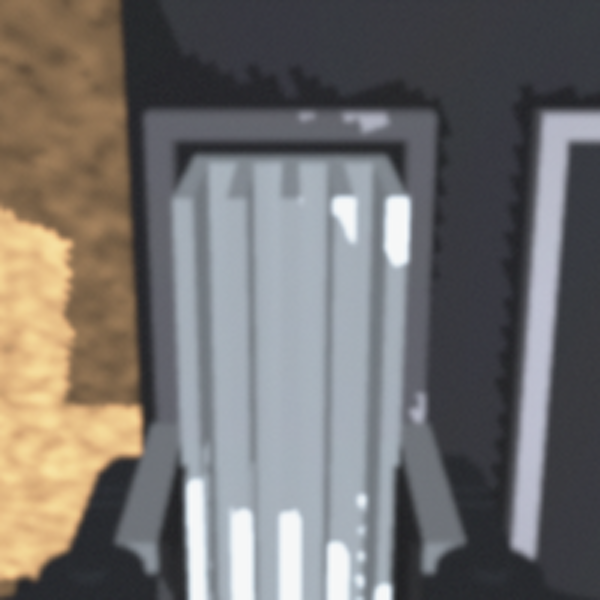

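Centred and 0.4 mm above the floor, so I'll release.

{"api": "arm_command", "payload": {"rows": [0, 0, 0, 0, 0, 0, -0.1, 0, 0, 0, 0, 0, 0, 0.1, 0, 0, 0, 0, 0, 0, 0.1, 0, 0, 0, 0, 0, 0, 0.1, 0, -1.5, 0, 0, 0, 0, 0.1, 0, -4, 0, 0, 0, 0, 0.1, 0, -8, 0, 0, 0, 0, 0.2, 0, -12, 0, 0, 0, 0, 0.4, 0, -12, 0, 0, 0, 0, 0.4, 0, -12, 0, 0, 0, 0, 0.4]}}

```text
time: 17.38
ee_pos: [0.5602, -0.0065, 0.23]
tcp_rot: [-125.1, 0.2, 77.1]
wrist_force: [-0.2, 0.4, -0.9]
opening: 0.0599
```

Run:
```python
from rel import *
st(); d=look("M6")
x,y,a,_=EST["med1"]
delta(mk(sinkR(a),[x,y,.20]),"med1 hover")
```

```text
t 17.38 q [  2.8 -22.2 -29.   49.1  -9.1  12.8] pos [ 0.5602 -0.0065  0.23  ] rot [-125.09    0.18   77.09] F [-0.2  0.4 -0.9] op 0.0599
med1 hover shift cm [-2.71, -3.52, 9.89] turn [32.82, -45.26, -14.46]
```

View pics/w_M6.png

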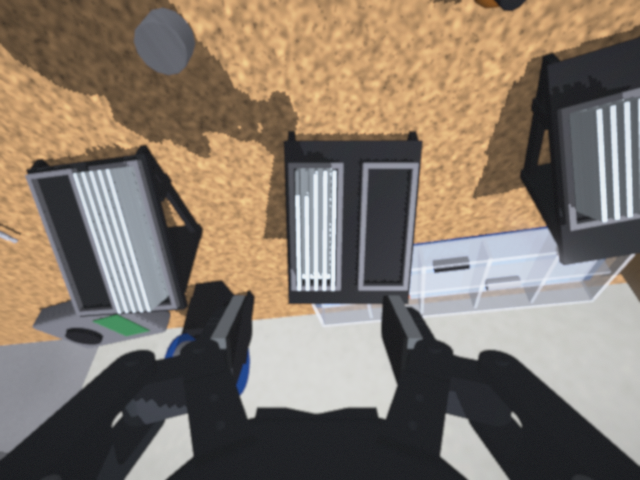

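Medium 2 is seated at (315,228). Next is medium sink 1.

{"api": "arm_command", "payload": {"rows": [-2.7, -3.5, 9.9, 32.8, -45.3, -14.5, 0.4, -2.7, -3.5, 9.9, 32.8, -45.3, -14.5, 0.4, -2.7, -3.5, 9.9, 32.8, -45.3, -14.5, 0.4, -2.7, -3.5, 9.9, 32.8, -45.3, -14.5, 0.4, -2.7, -3.5, 9.9, 32.8, -45.3, -14.5, 0.4, -2.7, -3.5, 9.9, 32.8, -45.3, -14.5, 0.4, -2.7, -3.5, 9.9, 32.8, -45.3, -14.5, 0.4, -2.7, -3.5, 9.9, 32.8, -45.3, -14.5, 0.4, -2.7, -3.5, 9.9, 32.8, -45.3, -14.5, 0.4, -2.7, -3.5, 9.9, 32.8, -45.3, -14.5, 0.4, -2.7, -3.5, 9.9, 32.8, -45.3, -14.5, 0.4]}}

```text
time: 18.35
ee_pos: [0.455, -0.0106, 0.1976]
tcp_rot: [-89.9, -0.1, 123.8]
wrist_force: [-0.6, -0.2, 0.1]
opening: 0.06
```

Run:
```python
from rel import *
st(); d=look("m1"); benchrel(d,.095)
x,y,a,_=EST["med1"]
x,y,a=wsink(d,x,y); delta(mk(sinkR(a),[x,y,.083]))
```

```text
t 18.35 q [ -1.3  -8.7 -15.   83.8   0.  -35.1] pos [ 0.455  -0.0106  0.1976] rot [-8.9910e+01 -1.1000e-01  1.2377e+02] F [-0.6 -0.2  0.1] op 0.06
bench 2316 c x,z -2.6 0.2 size 95.1 30.1 turn about y 0.31 top y 166.4
2264 c 455.8 -13.1 size 95.1 30.1 ang 33.5 z [29.8 31.1 32.3]
 shift cm [-0.29, 11.51, 0.05] turn [-0.05, 0.28, 0.08]
```

View pics/w_m1.png

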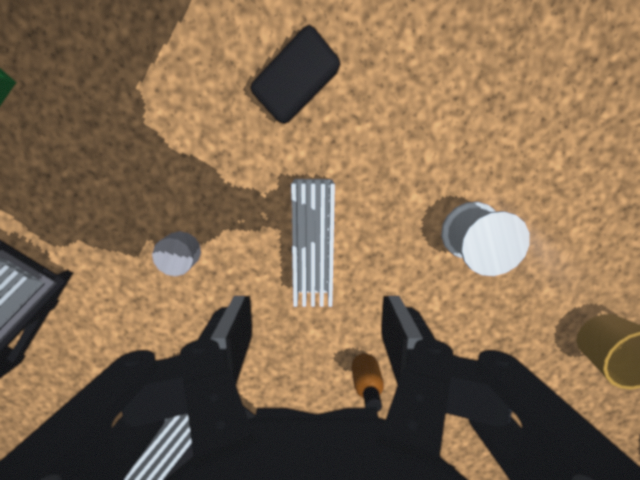

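{"api": "arm_command", "payload": {"rows": [-0.2, 4, 0.05, 0, 0.3, 0, 0.4, -0.2, 8, 0.05, 0, 0.3, 0, 0.4, -0.2, 10.5, 0.05, 0, 0.3, 0, 0.4, -0.2, 11.5, 0.05, 0, 0.3, 0, 0.4, -0.2, 11.5, 0.05, 0, 0.3, 0, 0.4, -0.2, 11.5, 0.05, 0, 0.3, 0, -0.6, -0.2, 11.5, 0.05, 0, 0.3, 0, -0.6, -0.2, 11.5, 0.05, 0, 0.3, 0, -0.6, -0.2, 11.5, 0.05, 0, 0.3, 0, -0.6, -0.2, 11.5, 0.05, 0, 0.3, 0, -0.6, -0.2, 11.5, 0.05, 0, 0.3, 0, -0.6], "force": 60}}

```text
time: 19.32
ee_pos: [0.4568, -0.0125, 0.0862]
tcp_rot: [-90.1, 0.0, 123.6]
wrist_force: [-2.0, -0.2, 7.2]
opening: 0.0285
```

Run:
```python
from rack import *
st()
c,yaw=RK["medium"]; RR=rackR(yaw); R=toolOnRack(RR)
p=np.array(c)+RR@[0,.03,0]
delta(mk(R,p+RR@[0.08,-.004,.2]),"view med left")
```

```text
t 19.32 q [ -1.6  -6.3 -25.3  70.9   0.  -35.2] pos [ 0.4568 -0.0125  0.0862] rot [-9.0090e+01  4.0000e-02  1.2362e+02] F [-2.  -0.2  7.2] op 0.0285
view med left shift cm [-6.01, -17.72, -17.81] turn [-32.89, 45.51, 14.35]
```

{"api": "arm_command", "payload": {"rows": [0, -3, 0, 0, 0, 0, -0.6, 0, -7, 0, 0, 0, 0, -0.6, 0, -11, 0, 0, 0, 0, -0.6, -6, -17.7, -17.8, -32.9, 45.5, 14.3, -0.6, -6, -17.7, -17.8, -32.9, 45.5, 14.3, -0.6, -6, -17.7, -17.8, -32.9, 45.5, 14.3, -0.6, -6, -17.7, -17.8, -32.9, 45.5, 14.3, -0.6, -6, -17.7, -17.8, -32.9, 45.5, 14.3, -0.6, -6, -17.7, -17.8, -32.9, 45.5, 14.3, -0.6, -6, -17.7, -17.8, -32.9, 45.5, 14.3, -0.6, -6, -17.7, -17.8, -32.9, 45.5, 14.3, -0.6, -6, -17.7, -17.8, -32.9, 45.5, 14.3, -0.6]}}

```text
time: 20.32
ee_pos: [0.6364, 0.0366, 0.2604]
tcp_rot: [-124.9, -0.1, 76.4]
wrist_force: [-1.1, 0.7, -1.8]
opening: 0.0286
```

{"api": "arm_command", "payload": {"rows": [0, 0, 0, 0, 0, 0, -0.6, 0, 0, 0, 0, 0, 0, -0.6, 0, 0, 0, 0, 0, 0, -0.6]}}

```text
time: 20.57
ee_pos: [0.6377, 0.036, 0.2612]
tcp_rot: [-124.7, 0.0, 76.7]
wrist_force: [-0.2, 0.2, -1.5]
opening: 0.0286
```

Run:
```python
from rel import *
st(); d=look("N1"); sinkrel(d,.095)
pocketrel(d,0,75,.103)
```

```text
t 20.57 q [  7.  -10.2 -16.   51.2 -11.4  16.8] pos [0.6377 0.036  0.2612] rot [-1.2473e+02  3.0000e-02  7.6750e+01] F [-0.2  0.2 -1.5] op 0.0286
sink tool-cam: x [-14.7  15. ] mid 0.11 z [-42.9  48.2] mid 2.64 top y 55.0
pocket c x,z 0.6 80.6 size 100.3 45.3 expect 111.0 44.0 turn y -0.42 floor y 198.6 tilt about x,z deg 0.21 0.37
```

View pics/w_N1.png

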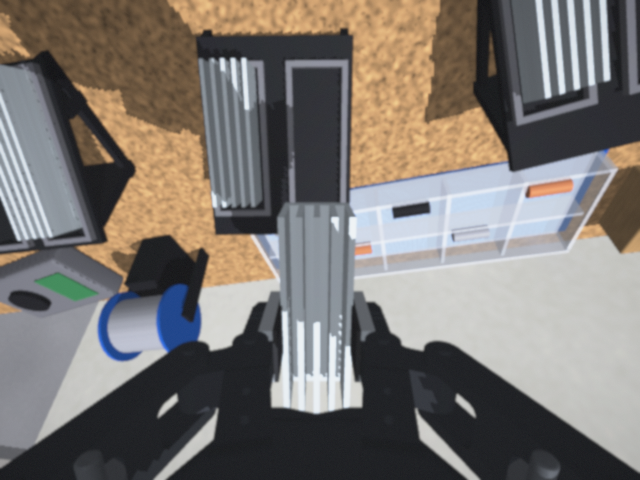

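{"api": "arm_command", "payload": {"rows": [0.08, 4, 3.5, 0, -0.4, 0, -0.6, 0.08, 7, 7.4, 0, -0.4, 0, -0.6, 0.08, 9.5, 7.4, 0, -0.4, 0, -0.6, 0.08, 9.5, 7.4, 0, -0.4, 0, -0.6, 0.08, 9.9, 7.4, 0, -0.4, 0, -0.6, 0.08, 10.3, 7.4, 0, -0.4, 0, -0.6, 0.08, 10.3, 7.4, 0, -0.4, 0, -0.6, 0.08, 10.3, 7.4, 0, -0.4, 0, -0.6, 0.08, 10.3, 7.4, 0, -0.4, 0, -0.6, 0.08, 10.3, 7.4, 0, -0.4, 0, -0.6]}}

```text
time: 21.45
ee_pos: [0.636, 0.0374, 0.1351]
tcp_rot: [-124.9, 0.2, 77.0]
wrist_force: [0.9, -0.3, -1.0]
opening: 0.0287
```

Run:
```python
from rel import *
st(); d=look("N2"); near(d,.095,.103,"N2z")
```

```text
t 21.45 q [  7.2  -7.7 -28.   36.6 -11.6  16.7] pos [0.636  0.0374 0.1351] rot [-124.87    0.2    76.97] F [ 0.9 -0.3 -1. ] op 0.0287
sink tool-cam: x [-14.8  15. ] mid 0.1 z [-42.6  48.2] mid 2.79 top y 55.0
deck slope about z deg -0.37
deck y 96.2 n 2248 clearance 9.2
  z 32 x [-22.6 -22.6  21.2  21.3] mid -0.71 82
  z 36 x [-22.5 -22.3  21.   21.1] mid -0.61 89
  z 40 x [-22.6 -22.3  21.3  21.4] mid -0.52 94
  z 44 x [-22.6 -22.4  21.2  21.3] mid -0.61 130
  z 48 x [-22.4 -22.4  21.1  21.2] mid -0.63 146
  z 52 x [-22.7 -22.4  21.2  21.4] mid -0.63 220
  z 56 x [-22.5 -21.7  20.4  21.4] mid -0.66 746
  end rib z [53.2 57.2] -> pocket centre z 1.7
```

View pics/N2z.png

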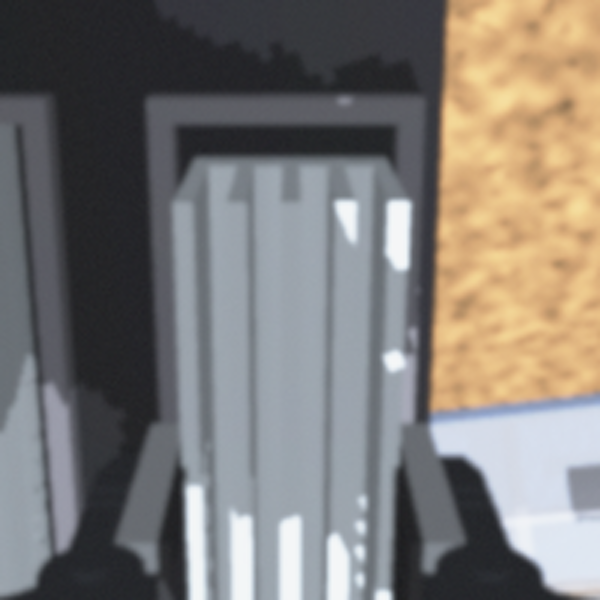

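{"api": "arm_command", "payload": {"rows": [-0.06, 0.2, 0, 0, 0, 0, -0.6, -0.06, 0.4, 0, 0, 0, 0, -0.6, -0.06, 0.4, 0, 0, 0, 0, -0.6, -0.06, 0.4, 0, 0, 0, 0, -0.6, -0.06, 0.4, 0, 0, 0, 0, -0.6]}}

```text
time: 21.92
ee_pos: [0.6375, 0.0363, 0.1301]
tcp_rot: [-124.8, 0.2, 77.0]
wrist_force: [0.3, 0.3, -1.2]
opening: 0.0285
```

Run:
```python
from rel import *
st(); d=look("N3"); near(d,.095,.103,"N3z")
```

```text
t 21.92 q [  7.   -7.2 -28.1  36.1 -11.5  16.6] pos [0.6375 0.0363 0.1301] rot [-124.75    0.24   76.97] F [ 0.3  0.3 -1.2] op 0.0285
sink tool-cam: x [-14.7  15. ] mid 0.11 z [-42.6  48.2] mid 2.82 top y 55.0
deck slope about z deg -0.4
deck y 91.2 n 2346 clearance 4.2
  z 32 x [-21.4 -21.4  22.   22.1] mid 0.33 104
  z 36 x [-21.7 -21.7  22.   22.4] mid 0.18 118
  z 40 x [-21.6 -21.5  22.2  22.3] mid 0.33 120
  z 44 x [-22.  -21.4  22.   22.2] mid 0.31 141
  z 48 x [-21.8 -21.6  21.8  22.2] mid 0.13 286
  z 52 x [-21.6 -21.1  21.7  22.2] mid 0.32 481
  z 56 x [-21.5 -20.8  21.3  22.2] mid 0.28 458
  end rib z [48.1 55.5] -> pocket centre z -1.7
```

{"api": "arm_command", "payload": {"rows": [0.01, 0.2, 0, 0, 0, 0, -0.6, 0.01, 0.38, 0, 0, 0, 0, -0.6, 0.01, 0.38, 0, 0, 0, 0, -0.6, 0.01, 0.38, 0, 0, 0, 0, -0.6]}}

```text
time: 22.3
ee_pos: [0.6398, 0.0359, 0.1271]
tcp_rot: [-124.8, 0.2, 77.0]
wrist_force: [-0.1, 0.1, -0.2]
opening: 0.0289
```

Run:
```python
from rel import *
st(); d=look("N4"); near(d,.095,.103,"N4z")
```

```text
t 22.3 q [  7.   -6.8 -28.   35.7 -11.4  16.5] pos [0.6398 0.0359 0.1271] rot [-124.78    0.23   76.97] F [-0.1  0.1 -0.2] op 0.0289
sink tool-cam: x [-14.7  15. ] mid 0.11 z [-42.6  48.2] mid 2.81 top y 55.0
deck slope about z deg -0.32
deck y 87.5 n 2538 clearance 0.5
  z 32 x [-22.  -21.7  21.5  22. ] mid -0.1 369
  z 36 x [-21.7 -21.4  21.8  21.9] mid 0.18 370
  z 40 x [-22.  -21.4  21.4  21.8] mid 0.0 379
  z 44 x [-21.9 -21.4  21.5  22. ] mid 0.04 417
  z 48 x [-21.7 -21.2  21.4  21.9] mid 0.08 487
  z 52 x [-22.1 -21.5  21.2  21.9] mid -0.11 474
  z 56 x [-22.  -20.9  20.9  21.9] mid -0.0 577
  end rib z [47.8 55.9] -> pocket centre z -1.7
```

View pics/N4z.png

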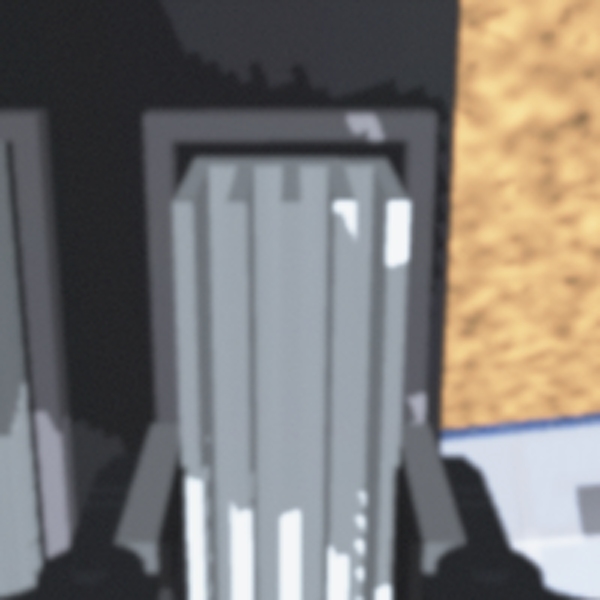

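{"api": "arm_command", "payload": {"rows": [0, 0, 0, 0, 0, 0, -0.1, 0, 0, 0, 0, 0, 0, 0, 0, 0, 0, 0, 0, 0, 0, 0, 0, 0, 0, 0, 0, 0, 0, -1.5, 0, 0, 0, 0, 0, 0, -4, 0, 0, 0, 0, 0, 0, -8, 0, 0, 0, 0, 0.2, 0, -12, 0, 0, 0, 0, 0.4, 0, -12, 0, 0, 0, 0, 0.4, 0, -12, 0, 0, 0, 0, 0.4]}}

```text
time: 23.18
ee_pos: [0.5734, 0.0521, 0.2293]
tcp_rot: [-125.1, 0.1, 77.0]
wrist_force: [-0.8, 0.1, 0.6]
opening: 0.06
```

Run:
```python
from rel import *
st(); d=look("N5")
x,y,a,_=EST["short2"]
delta(mk(sinkR(a),[x,y,.20]),"short2 hover")
```

```text
t 23.18 q [ 10.  -18.8 -26.5  49.5 -13.   19.1] pos [0.5734 0.0521 0.2293] rot [-1.2506e+02  1.1000e-01  7.7010e+01] F [-0.8  0.1  0.6] op 0.06
short2 hover shift cm [-43.73, 0.18, 4.69] turn [33.25, -40.24, -12.83]
```

View pics/w_N5.png

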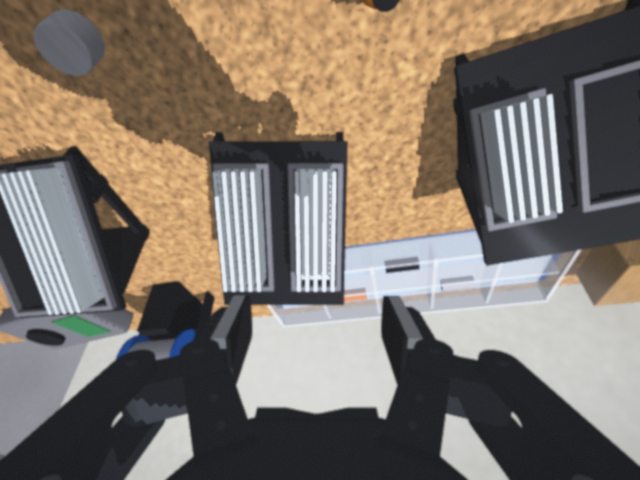

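Both mediums are seated at (242,228) and (316,228). Last is the bare-aluminium short sink 2.

{"api": "arm_command", "payload": {"rows": [-43.7, 0.2, 4.7, 33.2, -40.2, -12.8, 0.4, -43.7, 0.2, 4.7, 33.2, -40.2, -12.8, 0.4, -43.7, 0.2, 4.7, 33.2, -40.2, -12.8, 0.4, -43.7, 0.2, 4.7, 33.2, -40.2, -12.8, 0.4, -43.7, 0.2, 4.7, 33.2, -40.2, -12.8, 0.4, -43.7, 0.2, 4.7, 33.2, -40.2, -12.8, 0.4, -43.7, 0.2, 4.7, 33.2, -40.2, -12.8, 0.4, -43.7, 0.2, 4.7, 33.2, -40.2, -12.8, 0.4, -43.7, 0.2, 4.7, 33.2, -40.2, -12.8, 0.4, -43.7, 0.2, 4.7, 33.2, -40.2, -12.8, 0.4, -43.7, 0.2, 4.7, 33.2, -40.2, -12.8, 0.4, -43.7, 0.2, 4.7, 33.2, -40.2, -12.8, 0.4]}}

```text
time: 24.23
ee_pos: [0.4361, -0.3697, 0.196]
tcp_rot: [-89.8, -0.2, 118.3]
wrist_force: [0.2, -0.3, -0.2]
opening: 0.0597
```

{"api": "arm_command", "payload": {"rows": [0, 0, 0, 0, 0, 0, 0.4, 0, 0, 0, 0, 0, 0, 0.4]}}

```text
time: 24.4
ee_pos: [0.4379, -0.3655, 0.1976]
tcp_rot: [-89.9, -0.1, 118.5]
wrist_force: [0.6, -0.6, 0.2]
opening: 0.0596
```

Run:
```python
from rel import *
st(); d=look("s2"); benchrel(d,.07)
x,y,a,_=EST["short2"]
x,y,a=wsink(d,x,y); delta(mk(sinkR(a),[x,y,.083]))
```

```text
t 24.4 q [-39.8   7.1   0.6  83.7  -0.1 -68.3] pos [ 0.4379 -0.3655  0.1976] rot [-89.89  -0.14 118.51] F [ 0.6 -0.6  0.2] op 0.0596
bench 1737 c x,z -3.7 0.2 size 70.6 30.0 turn about y 2.91 top y 166.5
1690 c 439.0 -368.9 size 70.6 30.0 ang 25.7 z [29.7 31.1 32.3]
 shift cm [-0.39, 11.51, 0.1] turn [-0.1, 2.91, 0.09]
```

View pics/w_s2.png

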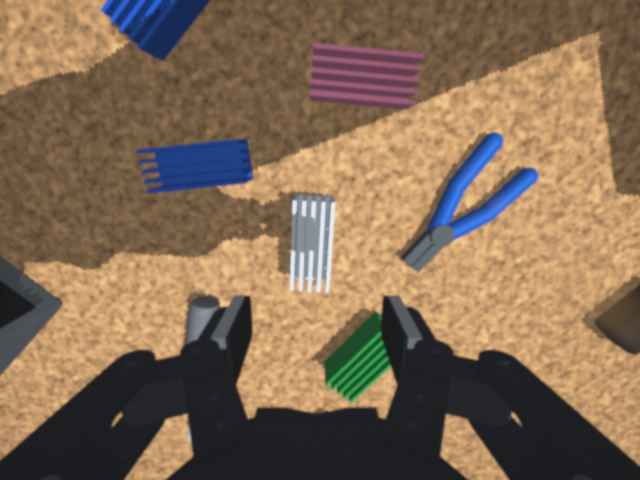

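{"api": "arm_command", "payload": {"rows": [-0.3, 4, 0.1, 0, 2.9, 0, 0.3, -0.3, 8, 0.1, 0, 2.9, 0, 0.3, -0.3, 10.5, 0.1, 0, 2.9, 0, 0.3, -0.3, 11.5, 0.1, 0, 2.9, 0, 0.3, -0.3, 11.5, 0.1, 0, 2.9, 0, 0.3, -0.3, 11.5, 0.1, 0, 2.9, 0, -0.6, -0.3, 11.5, 0.1, 0, 2.9, 0, -0.6, -0.3, 11.5, 0.1, 0, 2.9, 0, -0.6, -0.3, 11.5, 0.1, 0, 2.9, 0, -0.6, -0.3, 11.5, 0.1, 0, 2.9, 0, -0.6, -0.3, 11.5, 0.1, 0, 2.9, 0, -0.6], "force": 60}}

```text
time: 25.37
ee_pos: [0.4396, -0.3696, 0.0867]
tcp_rot: [-90.0, 0.2, 115.6]
wrist_force: [-0.7, 0.9, 7.2]
opening: 0.0285
```

Run:
```python
from rack import *
st()
c,yaw=RK["short"]; RR=rackR(yaw); R=toolOnRack(RR)
p=np.array(c)+RR@[0,.03,0]
delta(mk(R,p+RR@[0.07,-.003,.2]),"view short left")
T=mk(sinkR(5),[.47,-.05,.24]); delta(T,"mid")
```

```text
t 25.37 q [-40.    9.6  -9.   71.2  -0.  -65.7] pos [ 0.4396 -0.3696  0.0867] rot [-90.05   0.2  115.64] F [-0.7  0.9  7.2] op 0.0285
view short left shift cm [47.38, -17.36, -39.01] turn [-34.58, 18.79, 5.72]
mid shift cm [27.44, -15.42, -16.59] turn [0.08, 20.64, -0.19]
```

{"api": "arm_command", "payload": {"rows": [0, -3, 0, 0, 0, 0, -0.6, 0, -7, 0, 0, 0, 0, -0.6, 0, -11, 0, 0, 0, 0, -0.6, 27.4, -15.4, -16.6, 0, 20.6, 0, -0.6, 27.4, -15.4, -16.6, 0, 20.6, 0, -0.6, 27.4, -15.4, -16.6, 0, 20.6, 0, -0.6, 27.4, -15.4, -16.6, 0, 20.6, 0, -0.6, 27.4, -15.4, -16.6, 0, 20.6, 0, -0.6, 27.4, -15.4, -16.6, 0, 20.6, 0, -0.6, 27.4, -15.4, -16.6, 0, 20.6, 0, -0.6, 27.4, -15.4, -16.6, 0, 20.6, 0, -0.6]}}

```text
time: 26.28
ee_pos: [0.4697, -0.0477, 0.2398]
tcp_rot: [-90.1, 0.0, 95.1]
wrist_force: [1.6, 0.7, -0.9]
opening: 0.0286
```

Run:
```python
from rack import *
st()
c,yaw=RK["short"]; RR=rackR(yaw); R=toolOnRack(RR)
p=np.array(c)+RR@[0,.03,0]
delta(mk(R,p+RR@[0.07,-.003,.2]),"view short left")
```

```text
t 26.28 q [ -5.8  -6.6  -8.5  88.   -0.  -10.8] pos [ 0.4697 -0.0477  0.2398] rot [-9.009e+01  4.000e-02  9.505e+01] F [ 1.6  0.7 -0.9] op 0.0286
view short left shift cm [26.32, -1.91, -13.99] turn [-34.91, -1.2, -0.42]
```

{"api": "arm_command", "payload": {"rows": [26.3, -1.9, -14, -34.9, -1.2, -0.4, -0.6, 26.3, -1.9, -14, -34.9, -1.2, -0.4, -0.6, 26.3, -1.9, -14, -34.9, -1.2, -0.4, -0.6, 26.3, -1.9, -14, -34.9, -1.2, -0.4, -0.6, 26.3, -1.9, -14, -34.9, -1.2, -0.4, -0.6, 26.3, -1.9, -14, -34.9, -1.2, -0.4, -0.6, 26.3, -1.9, -14, -34.9, -1.2, -0.4, -0.6, 26.3, -1.9, -14, -34.9, -1.2, -0.4, -0.6, 26.3, -1.9, -14, -34.9, -1.2, -0.4, -0.6, 26.3, -1.9, -14, -34.9, -1.2, -0.4, -0.6, 26.3, -1.9, -14, -34.9, -1.2, -0.4, -0.6]}}

```text
time: 27.2
ee_pos: [0.586, 0.2234, 0.257]
tcp_rot: [-124.8, 0.0, 96.2]
wrist_force: [-0.5, 0.5, -0.3]
opening: 0.0285
```

Run:
```python
from rel import *
st(); d=look("P1"); sinkrel(d,.07)
pocketrel(d,0,68,.078)
```

```text
t 27.2 q [ 24.3 -12.2 -18.3  50.4 -10.2  15. ] pos [0.586  0.2234 0.257 ] rot [-1.2484e+02  1.0000e-02  9.6240e+01] F [-0.5  0.5 -0.3] op 0.0285
sink tool-cam: x [-14.8  14.9] mid 0.07 z [-34.4  35.3] mid 0.43 top y 55.5
pocket c x,z 3.8 66.8 size 87.0 45.2 expect 86.0 44.0 turn y -0.19 floor y 198.9 tilt about x,z deg 0.11 -0.29
```

View pics/w_P1.png

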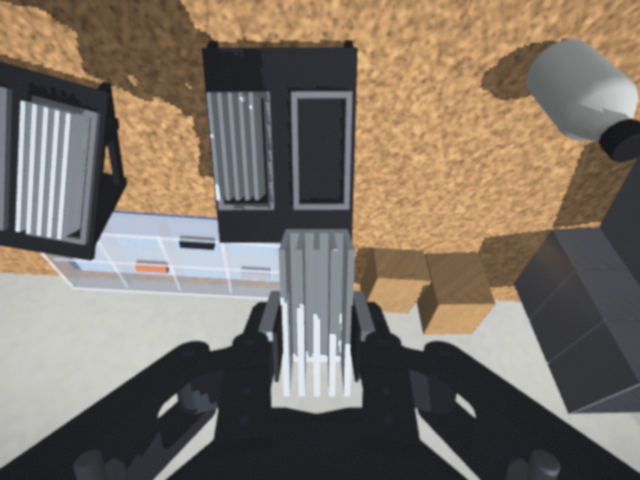

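{"api": "arm_command", "payload": {"rows": [0.37, 4, 3.5, 0, -0.2, 0, -0.6, 0.37, 7, 6.6, 0, -0.2, 0, -0.6, 0.37, 9.5, 6.6, 0, -0.2, 0, -0.6, 0.37, 9.5, 6.6, 0, -0.2, 0, -0.6, 0.37, 9.9, 6.6, 0, -0.2, 0, -0.6, 0.37, 10.2, 6.6, 0, -0.2, 0, -0.6, 0.37, 10.2, 6.6, 0, -0.2, 0, -0.6, 0.37, 10.2, 6.6, 0, -0.2, 0, -0.6, 0.37, 10.2, 6.6, 0, -0.2, 0, -0.6, 0.37, 10.2, 6.6, 0, -0.2, 0, -0.6]}}

```text
time: 28.08
ee_pos: [0.5902, 0.2286, 0.1365]
tcp_rot: [-124.9, 0.1, 96.4]
wrist_force: [0.3, -0.4, -1.5]
opening: 0.0287
```

Run:
```python
from rel import *
st(); d=look("P2"); near(d,.07,.078,"P2z")
```

```text
t 28.08 q [ 24.6  -8.6 -28.7  36.4 -10.4  15. ] pos [0.5902 0.2286 0.1365] rot [-1.2492e+02  8.0000e-02  9.6450e+01] F [ 0.3 -0.4 -1.5] op 0.0287
sink tool-cam: x [-14.8  14.9] mid 0.08 z [-34.4  35.2] mid 0.4 top y 55.5
deck slope about z deg -0.05
deck y 97.4 n 2053 clearance 9.9
  z 19 x [-22.7 -22.6  20.8  20.9] mid -0.9 74
  z 23 x [-23.1 -22.9  20.6  20.7] mid -1.14 83
  z 27 x [-23.  -22.8  21.   21. ] mid -0.91 109
  z 31 x [-22.7 -22.5  20.8  20.9] mid -0.87 125
  z 35 x [-23.  -22.9  20.7  20.8] mid -1.13 136
  z 39 x [-22.9 -22.8  20.6  21. ] mid -1.1 134
  z 43 x [-22.7 -22.2  20.4  21. ] mid -0.85 614
  end rib z [41.9 45.5] -> pocket centre z 2.7
```

View pics/P2z.png

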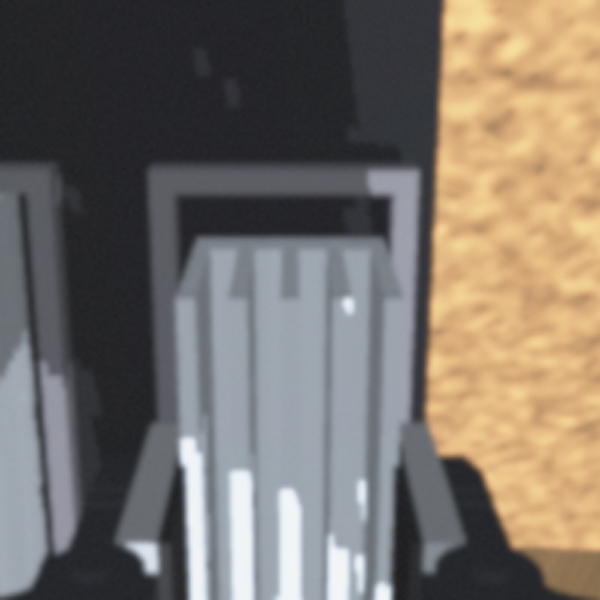

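{"api": "arm_command", "payload": {"rows": [-0.08, 0.2, 0, 0, 0, 0, -0.6, -0.08, 0.45, 0, 0, 0, 0, -0.6, -0.08, 0.45, 0, 0, 0, 0, -0.6, -0.08, 0.45, 0, 0, 0, 0, -0.6, -0.08, 0.45, 0, 0, 0, 0, -0.6]}}

```text
time: 28.55
ee_pos: [0.5924, 0.2279, 0.1312]
tcp_rot: [-124.8, 0.1, 96.4]
wrist_force: [0.2, -0.4, -0.3]
opening: 0.0291
```

Run:
```python
from rel import *
st(); d=look("P3"); near(d,.07,.078,"P3z")
```

```text
t 28.55 q [ 24.5  -8.1 -28.8  35.8 -10.3  14.9] pos [0.5924 0.2279 0.1312] rot [-1.2481e+02  1.2000e-01  9.6440e+01] F [ 0.2 -0.4 -0.3] op 0.0291
sink tool-cam: x [-14.8  14.9] mid 0.06 z [-34.5  35.2] mid 0.36 top y 55.5
deck slope about z deg -0.08
deck y 91.8 n 2198 clearance 4.4
  z 19 x [-22.  -21.9  21.6  21.7] mid -0.13 98
  z 23 x [-21.8 -21.8  22.   22. ] mid 0.11 105
  z 27 x [-21.7 -21.6  21.9  22. ] mid 0.11 126
  z 31 x [-22.  -22.   21.6  21.8] mid -0.16 141
  z 35 x [-21.8 -21.7  21.8  22.1] mid 0.04 278
  z 39 x [-21.6 -21.5  21.7  21.9] mid 0.13 300
  z 43 x [-22.1 -21.1  21.2  21.8] mid 0.08 647
  end rib z [35.1 44. ] -> pocket centre z -1.4
```

{"api": "arm_command", "payload": {"rows": [0, 0.2, 0.1, 0, 0, 0, -0.6, 0, 0.4, 0.1, 0, 0, 0, -0.6, 0, 0.4, 0.1, 0, 0, 0, -0.6, 0, 0.4, 0.1, 0, 0, 0, -0.6]}}

```text
time: 28.93
ee_pos: [0.5939, 0.228, 0.1274]
tcp_rot: [-124.8, 0.1, 96.4]
wrist_force: [-0.5, -0.3, -0.7]
opening: 0.0288
```

Run:
```python
from rel import *
st(); d=look("P4"); near(d,.07,.078,"P4z")
```

```text
t 28.93 q [ 24.4  -7.7 -28.9  35.3 -10.2  14.8] pos [0.5939 0.228  0.1274] rot [-1.2482e+02  1.2000e-01  9.6440e+01] F [-0.5 -0.3 -0.7] op 0.0288
sink tool-cam: x [-14.8  15. ] mid 0.09 z [-34.5  35.2] mid 0.37 top y 55.5
deck slope about z deg -0.09
deck y 87.8 n 2318 clearance 0.3
  z 19 x [-22.  -21.8  21.5  22. ] mid -0.13 354
  z 23 x [-21.8 -21.4  21.8  22. ] mid 0.25 357
  z 27 x [-22.1 -21.5  21.4  21.8] mid -0.04 361
  z 31 x [-22.  -21.5  21.5  22.1] mid 0.02 421
  z 35 x [-21.8 -21.2  21.4  21.9] mid 0.11 471
  z 39 x [-22.1 -21.4  21.4  21.8] mid -0.0 465
  z 43 x [-22.  -20.9  21.1  21.9] mid 0.08 528
  end rib z [35.1 43.1] -> pocket centre z -1.9
```

View pics/P4z.png

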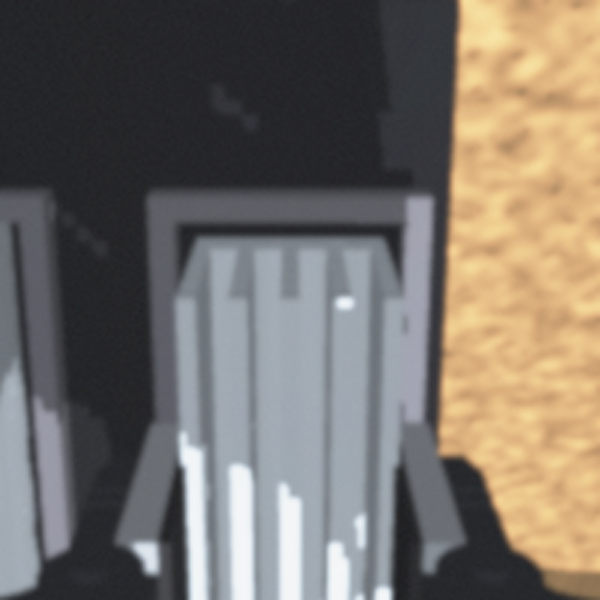

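Centred and 0.3 mm above the floor, so I'll release and retreat.

{"api": "arm_command", "payload": {"rows": [0, 0, 0, 0, 0, 0, -0.1, 0, 0, 0, 0, 0, 0, 0, 0, 0, 0, 0, 0, 0, 0, 0, 0, 0, 0, 0, 0, 0, 0, -1.5, 0, 0, 0, 0, 0, 0, -4, 0, 0, 0, 0, 0, 0, -8, 0, 0, 0, 0, 0.2, 0, -12, 0, 0, 0, 0, 0.4, 0, -15, 0, 0, 0, 0, 0.4, 0, -15, 0, 0, 0, 0, 0.4, 0, -15, 0, 0, 0, 0, 0.4]}}

```text
time: 29.9
ee_pos: [0.5088, 0.2191, 0.2535]
tcp_rot: [-125.1, 0.0, 96.5]
wrist_force: [0.2, 0.9, -0.7]
opening: 0.0598
```

Run:
```python
from rel import *
st(); d=look("P5")
for n in ["scene","side"]:
    e=cap(n); cv2.imwrite(f"pics/{n}_end.png",e["pixels"]); pickle.dump(e,open(n+"_end.pkl","wb"))
# check sinks flat in racks with wrist/side depth
S=[("short",-1,.07,"short1"),("short",1,.07,"short2"),("medium",-1,.095,"med2"),("medium",1,.095,"med1"),("long",1,.12,"long")]
for n in ["scene","side"]:
    e=pickle.load(open(n+"_end.pkl","rb")); P=pts(e)
    for k,s,L,nm in S:
        c,yaw=RK[k]; RR=rackR(yaw); p=np.array(c)+RR@[0,.03*s,0]
        Q=(P-p)@RR; m=(abs(Q[...,0])<L/2+.012)&(abs(Q[...,1])<.024)&(Q[...,2]>.027)&(Q[...,2]<.045)
        t=Q[m]*1000
        A=np.c_[t[:,:2],np.ones(len(t))]; co=np.linalg.lstsq(A,t[:,2],rcond=None)[0]
        (cx,cy),sz,an=cv2.minAreaRect(t[:,:2].astype(np.float32))
        print(n,nm,len(t),"c",round(cx,1),round(cy,1),np.round(sz,1),round((an+45)%90-45,1),"top z",np.round(np.percentile(t[:,2],[50,90]),1),"tilt deg",np.round(np.degrees(np.arctan(co[:2])),1))
a=pickle.load(open("side0.pkl","rb"))["pixels"].astype(int);b=pickle.load(open("side_end.pkl","rb"))["pixels"].astype(int)
```

```text
t 29.9 q [ 27.9 -22.4 -26.4  52.8 -12.1  17.8] pos [0.5088 0.2191 0.2535] rot [-1.2507e+02  2.0000e-02  9.6480e+01] F [ 0.2  0.9 -0.7] op 0.0598
scene short1 341 c -5.1 -1.4 [74.8 33.7] 1.1 top z [31.3 32.9] tilt deg [-0.8 -1.4]
scene short2 359 c -4.2 -0.9 [32.1 73.7] -0.7 top z [31.4 33.2] tilt deg [-0.6 -1.5]
scene med2 430 c -2.7 -1.4 [96.6 35.4] 0.7 top z [31.4 33.1] tilt deg [-0.1 -1.3]
scene med1 481 c -4.1 -1.8 [97.7 36.1] 0.6 top z [31.6 33.6] tilt deg [-0.1 -1.2]
scene long 382 c -5.9 -0.6 [126.8  40.8] 0.8 top z [31.8 33.7] tilt deg [-0.2 -2. ]
side short1 431 c -2.9 -1.2 [71.5 35.8] 2.4 top z [30.3 32.2] tilt deg [-0.1 -0.3]
side short2 496 c -2.8 -1.0 [70.8 35.5] 0.7 top z [30.3 32.2] tilt deg [-0.1  0.4]
side med2 459 c -1.9 -1.1 [94.6 37.2] 1.0 top z [30.2 32.4] tilt deg [0.  0.3]
side med1 532 c -2.6 -0.9 [35.4 95. ] -0.0 top z [30.6 32.8] tilt deg [0. 0.]
side long 424 c -3.7 -1.5 [120.6  37.5] 0.5 top z [30.8 32.8] tilt deg [0.  0.2]
```

View pics/w_P5.png

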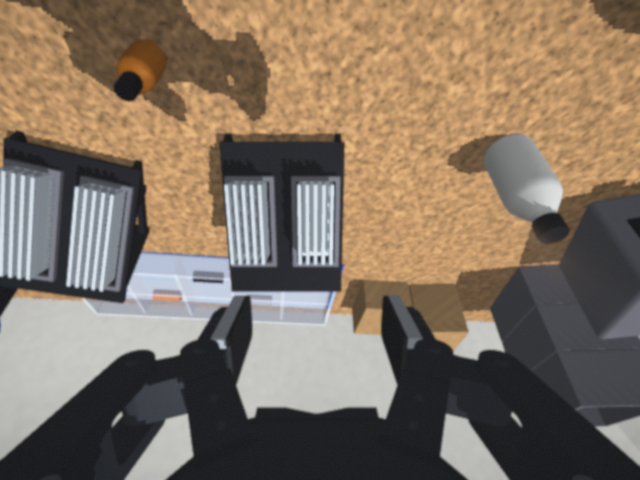

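View pics/side_end.png

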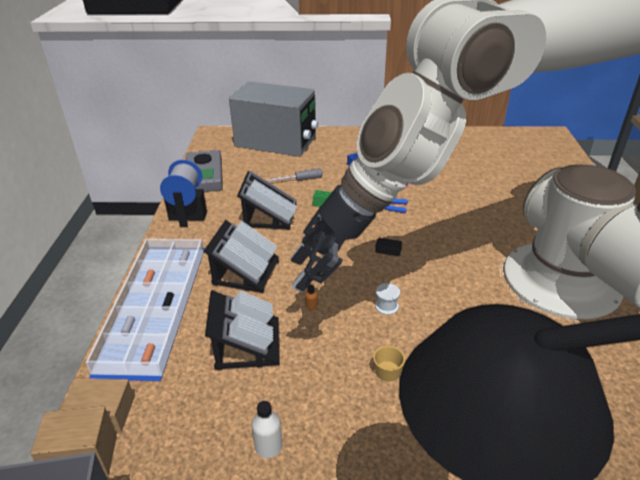

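View pics/scene_end.png

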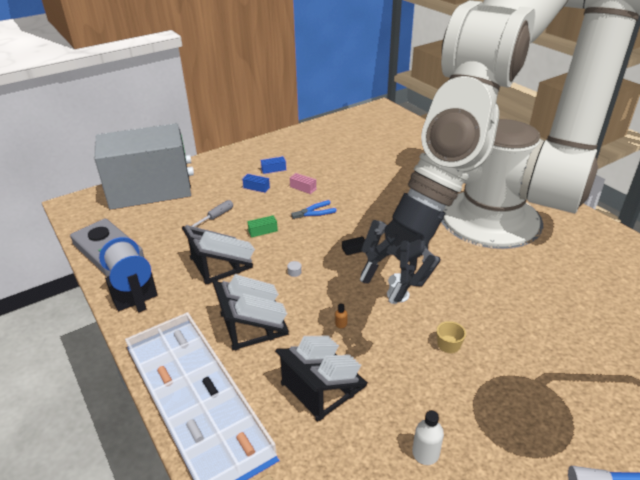

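All five look seated and flat, the bystanders are at their original pixels, and the arm is clear. I'm handing in.

Run:
```python
from plan import *
st(); print(bot.job_done())
```

```text
t 30.05 q [ 27.9 -22.2 -26.6  52.8 -12.1  17.8] pos [0.5087 0.2185 0.2491] rot [-124.72    0.16   96.44] F [-0.1 -0.  -0.6] op 0.0595
the job is handed in; nothing more can be done
None
```

All five heat sinks are in pockets of the rack for their length, and I handed the job in at about 30 s of the 72 s allowed. The long rack's right pocket stays empty. Each sink was released about 0.2–0.5 mm above the pocket floor after I centred it with the wrist camera.

| Rack | Left pocket | Right pocket |
|---|---|---|
| Short | short sink 2 | short sink 1 |
| Medium | medium sink 1 | medium sink 2 |
| Long | long sink | empty |

- **Side camera:** this showed every sink lying flat, with tilt of at most 0.4°. They sit 2–4 mm downslope of my estimate of the pocket centre and about 1–1.5 mm to the side. Their tops are 30–33 mm above the floor, against the 32 mm expected.
- **Scene camera:** this agreed broadly but was noisier, showing up to 5.9 mm along the pocket and 2° of tilt. It also measured the sinks a few millimetres too long, so I trusted the side view more. Both stay within the limits.
- **Bystanders:** those visible in the final pictures sit at the same pixels as at the start, and the gripper is clear of everything. I checked this by eye rather than by measurement.
- **Arm lag:** the arm trailed its commands by a few millimetres during the placings, so I re-measured and corrected before each release.

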